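# Close up the drained drum mill

## Task

The small drum mill was washed out and left to drain with its filling port underneath. Roll the free-running drum round by hand until the port is straight up and leave it at rest there, set the cover squarely down into the port, then slide the retaining pin right through the eyes and the cover's knuckle until its handle is against the eye. Leave the port upwards, and do not disturb the teacup, the dishes or the colour jar.

Things in the scene. Friction and masses are not known exactly. Their poses are not given: they have to be found in the camera images.
- drum (a joint): Angle of the mill's steel drum about its level axle, rad, no end stops. 0 or any multiple of 2 pi: port straight up; pi: port straight down. Growing values carry the top of the drum along +x of axle. Balanced; about 1 N along its surface turns it and it stops at once when left. Drum 140 mm in diameter, 200 mm long: too wide to grasp.
- axle (a point): Middle of the drum on its axle, 140 mm above the bench; does not turn with the drum. y along the axle, z up, x level across the drum, away from the robot. End frames 110 to 133 mm from it at both ends, up to 30 mm above the axle; belt guard at the -y end out to 165 mm, up to 45 mm above it. Motor behind (x 130 to 220 mm), below the axle; switch box in front (x -145 mm), 68 mm high.
- band (a point): Point on the axle in the middle of the smooth black rubber band round the drum's +y end: 81 mm along +y from axle, does not turn. The band is 28 mm wide (67 to 95 mm from the drum's middle) and 140 mm in diameter, its top 70 mm above this point: the place for a fingertip to press and drag the drum round. A like band is at the -y end.
- port (a point): Middle of the filling port's flat seat, turning with the drum, 84 mm from the axle: a raised rectangular frame 96 mm along the axle (y) by 68 mm across (x), 14 mm high, with an opening 76 by 50 mm. z points out of the port, straight up when the port is up.
- pin_line (a point): Point on the pin's line, half-way between the two eyes, turning with the drum, 103 mm from the axle, 19 mm above the port's seat; y along the line. The eyes are lugs at the two ends of the port, 26 mm wide, 52 to 62 mm from this point, each with a round 17 mm hole, and end 14 mm above the hole's centre. The pin may go in from either end.
- cover_mid (a point): The cover at its centre, half-way up its 41 mm, z up, 0.2 to 0.35 kg: rubber plug 71 (y) by 45 (x) by 8 mm, steel plate 96 by 68 by 5 mm, and on top a knuckle block 30 (y) by 26 (x) by 28 mm high, gripped across the 26 mm; the block spans 7.5 mm below to 20.5 mm above this point. Fits either way round. Stands on its plug. Seated flat, this point is 12.5 mm above port.
- knuckle (a point): Centre of the round 17 mm hole through the cover's knuckle, along the cover's y axis, 6.5 mm above cover_mid. With the cover seated it meets pin_line.
- pin_handle (a point): Centre of the pin's black block handle, 40 mm along the pin (x), 18 mm wide (y), 30 mm high (z), its underside level with the pin's underside; gripped across the 18 mm. x runs along the pin from handle to nose. The pin lies flat on the bench with the handle upright; 0.1 to 0.16 kg in all.
- pin_mid (a point): Point on the centre line of the steel pin (12 mm in diameter, centre line 6 mm above the bench as it lies), 62 mm ahead of the handle's front face: 82 mm along x and 9 mm below pin_handle. The pin runs on 82 mm past it, the last 14 mm tapered. With the handle's face against an eye this point meets pin_line.
- colour_jar_mid (a point): Bystander: lidded jar, 68 mm in diameter, 85 mm high; point at its centre.
- dishes_mid (a point): Bystander: stack of white dishes, 104 mm in diameter, 50 mm high; point at mid height.
- teacup_mid (a point): Bystander: white cup without handle, 72 mm in diameter, 60 mm high; point at its centre.
Things that resemble listed ones, but are neither listed nor needed, are in the scene too. Leave any yellow look-alike of the part that bears cover_mid alone.

How it is judged:
By the outcome, as a careful person would: the job done as asked, in the order asked, and still so for the second after the job is handed in, with the robot touching nothing.
It also fails if it takes over 72 s, if anything falls off the work surface, if the arm or the gripper's body presses on something with over 40 N, if the wrist force passes 120 N, or if a joint passes its speed limit or range.

## Robot

A 6-joint arm with a two-finger parallel gripper is mounted at the origin on the work surface. World frame = base frame: x ahead of the robot, y to its left, z up, the work surface at z = 0. Lengths are in m, angles in rad, forces in N, time in s.
With the tool pointing down it reaches from about 0.325 to 0.775 m from the base axis. Payload 5.5 kg.
Tool frame: the origin (TCP) lies on the mounting face of the last link; the fingertips stand arm.tip_extent ahead of it and the grasp point (between the pads) lies 163 mm ahead of it (arm.tip_extent is the distance from the TCP to the fingertips, in m); x points along the fingers, y is the direction in which the jaws open and shut, and the axes are right-handed (so a half turn about x gives the same grasp; the last joint's range is limited). The gripper opens to 88 mm and grips with 3 to 60 N. Pads are 20 mm wide; open, the fingers measure 115 mm over their backs; the gripper's body (75 mm by 178 mm) begins 61 mm behind the grasp point.
Start: joints at [1.272, 0.091, 1.231, -0, 1.82, -0.057], TCP at [0.144, 0.583, 0.405] pointing down, gripper open.
Joint ranges: [-2.87, 2.87], [-0.86, 2.18], [0.17, 2.46], [-1.51, 4.65], [0.06, 2.69], [-2.65, 2.65]. Speed limits (rad/s): [2.57, 2.57, 3.01, 3.14, 3.14, 3.14].

## Interface

Orientations are given as [roll, pitch, yaw] about the fixed x, y, z axes, in that order (R = Rz(yaw) Ry(pitch) Rx(roll)).
In Python, from workcell import arm gives the robot as it stands.
- The arm moves only by the tool servo_tool, never from a script. Its arguments are lists of equal length, an entry for each row: "fingers": the opening, from 0 (shut) to 1 (fully open); "slide": the shift along the tool's x, y, z in mm, a list of three; "turn": the turn about the tool's x in units of 5 degrees (1.0 is 5 degrees). In form: {"fingers": [fingers, ...], "slide": [[dx, dy, dz], ...], "turn": [turn, ...]}. A call has exactly 10 rows; each row shifts and turns the commanded pose from where the row before left it, along the tool's axes as they then stand; what a row does not reach is not made up. A row lasts 1/10 s, in which the tool goes at most 50 mm and 8.59 degrees, less where a joint would pass 70% of its speed; a pose out of reach is approached as far as the arm can. A call with a gripper value outside its range is refused whole. The fingers move at their own pace and stop on an object; "force" is the grip in N (left out, the last holds). Time passes only in rows, so rows that do not move let the fingers close, or fill a call up. It gives the time, the measured TCP pose, the force and the opening at its end, in the units of the state.
- arm.get_obs(): the state, without advancing time (a new reading comes with each control period).
- arm.capture(name): name is "scene" or "top" or "wrist"; returns the picture (400x640x3 uint8, red, green, blue); there is no depth.
- arm.camera_model(name): a dict with "fx", "fy", "cx", "cy" (pixels), "rvec" (rotation vector, rad) and "tvec" (3), from world to camera coordinates, as OpenCV has them. Camera axes: x right, y down, z forward; pixel columns grow to the right and rows downward; lengths in m; the calibration is good to about 2 mm. A picture is of the moment at which its call begins: read the wrist's pose just before it. camera_model takes no time and is no camera call; for the wrist camera it gives the pose at the moment of the call.
- arm.job_done(): hands the job in, once; it reports no verdict.
The state is a dict: "time_s": time; "q": joint angles; "qvel": joint speeds; "tau": joint torques, N m; "tcp_pos": TCP position; "tool_rot": TCP orientation; "wrist_force": force on the tool from outside, world axes, zero at the start; "moment": the same for the moment, N m; "gripper_width": finger opening in m.
Only numpy, scipy, OpenCV 4.12 (cv2) and the standard library are available. Lean on these libraries where they do the work, as an engineer would, in place of code of your own. Each camera call takes 0.05 s, during which the arm holds its last target.

## Working session

There is one attempt and no reset: what is moved stays moved. The work goes in short steps, Python scripts to look and compute and a tool call to move; the robot and the scene stay as the last step left them, time stands still between calls to the robot, and variables do not carry over. Pictures are saved under pics/ and viewed, and the job is handed in when it is done.

Besides the shell and the picture viewer there is one more tool, called after ">>>" by a JSON object that holds its "fn" and its "kwargs". servo_tool: Moves the arm, as the interface text tells. Its arguments: {"type":"object","properties":{"fingers":{"type":"array","items":{"type":"number"}},"slide":{"type":"array","items":{"type":"array","items":{"type":"number"}}},"turn":{"type":"array","items":{"type":"number"}},"force":{"type":"number"}},"required":["fingers","slide","turn"]}

```bash
ls; mkdir -p pics; python3 - <<'E'
from workcell import arm
import cv2
print(arm.get_obs(), arm.tip_extent)
for n in ("scene","top","wrist"):
    m=arm.camera_model(n); im=arm.capture(n); cv2.imwrite(f"pics/{n}0.png",im[:,:,::-1]); print(n,m)
E
```

```text
pics
{'time_s': 0.0, 'q': array([ 1.27231117e+00,  9.18342041e-02,  1.23187076e+00, -3.15461503e-05,
        1.81982072e+00, -5.66609314e-02]), 'qvel': array([ 0.00243208,  0.00161822, -0.00174755,  0.00020884,  0.00124575,
       -0.00105984]), 'tau': array([ 1.17692856e-03, -4.46438634e+01, -4.06459916e+01,  6.96190540e-02,
        2.92270834e-02, -1.52083085e-04]), 'tcp_pos': array([0.14368231, 0.58259066, 0.40352986]), 'tool_rot': array([-1.6116347 ,  1.56886305, -1.85346667]), 'wrist_force': array([0.45762673, 0.05795591, 0.98347513]), 'moment': array([0.0250189 , 0.04567519, 0.0089547 ]), 'gripper_width': 0.08781555303116893} 0.182
scene {'fx': 407.65954564316115, 'fy': 407.65954564316115, 'cx': 323.180817479534, 'cy': 197.5011373445199, 'rvec': array([ 2.03177473,  0.74740209, -0.40971368]), 'tvec': array([-0.48176219, -0.03482312,  1.70679993])}
top {'fx': 418.0487797865431, 'fy': 418.0487797865431, 'cx': 316.52631368771364, 'cy': 201.10048438664634, 'rvec': array([ 2.14469468, -2.11865913,  0.20272089]), 'tvec': array([0.07438514, 0.56876268, 1.27007907])}
wrist {'fx': 282.9683061502914, 'fy': 282.9683061502914, 'cx': 323.7489168371281, 'cy': 201.33520927849145, 'rvec': array([-2.28987954, -1.79352248, -0.2529021 ]), 'tvec': array([-0.59952512, -0.03440994,  0.39005725])}
```

View pics/scene0.png

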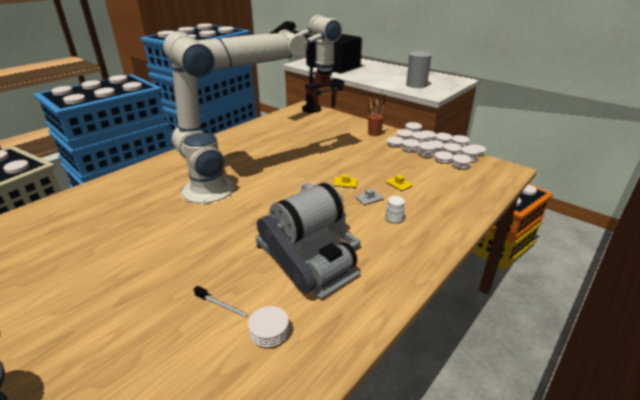

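View pics/top0.png

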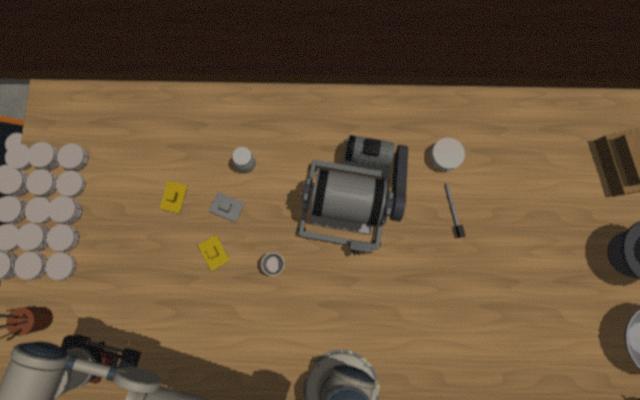

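View pics/wrist0.png

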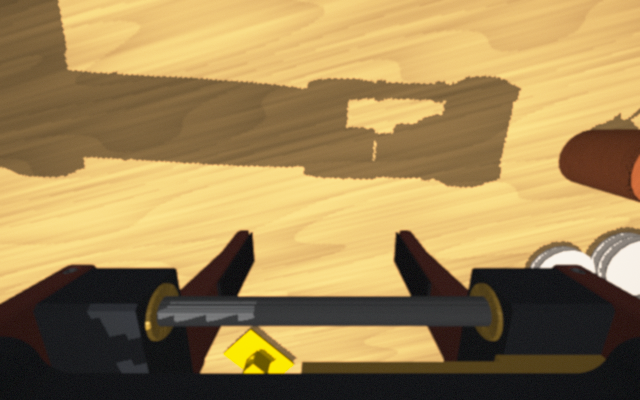

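Top picture: candidates for the cover are grey at (227,207) and yellow ones at (173,197) and (213,252), so I choose the grey. The only pin has its handle at (459,231) and nose at (447,184). The drum is at (348,196), teacup (272,264), jar (242,159), dishes (448,154). I'll check these in close crops.

```bash
python3 - <<'E'
import cv2
im=cv2.imread("pics/top0.png")
def crop(n,x0,y0,x1,y1,s):
    cv2.imwrite(n,cv2.resize(im[y0:y1,x0:x1],None,fx=s,fy=s,interpolation=cv2.INTER_CUBIC))
crop("pics/c_cover.png",150,140,300,290,5) if 0 else crop("pics/c_cover.png",190,180,290,280,6)
crop("pics/c_drum.png",290,120,420,260,4)
crop("pics/c_pin.png",420,130,490,250,5)
E
```

```text
(no output)
```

View pics/c_cover.png

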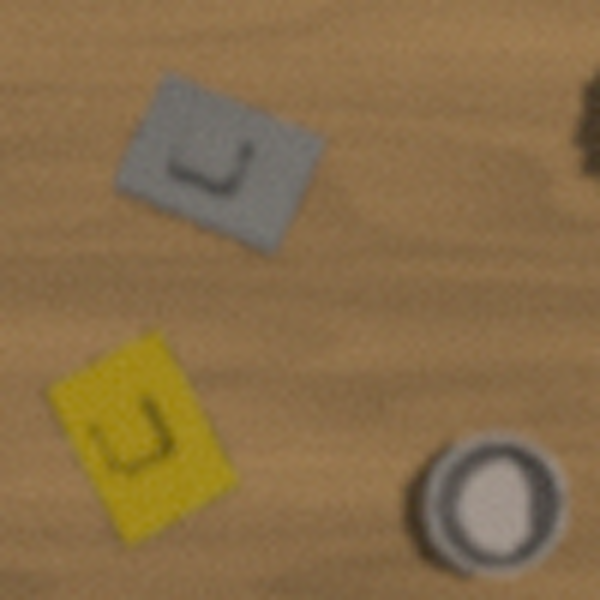

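View pics/c_drum.png

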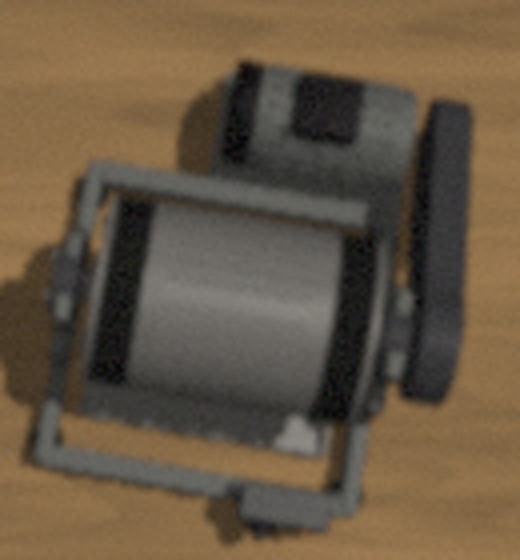

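View pics/c_pin.png

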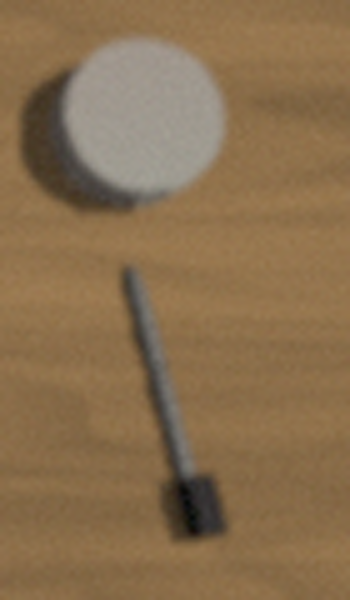

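```bash
cat > h.py <<'E'
import numpy as np, cv2
from scipy.spatial.transform import Rotation as Rn
from workcell import arm
def cam(n):
    m=arm.camera_model(n); R=cv2.Rodrigues(np.array(m['rvec']))[0]; t=np.array(m['tvec'])
    K=np.array([[m['fx'],0,m['cx']],[0,m['fy'],m['cy']],[0,0,1.]]); return K,R,t
def toz(c,px,z):
    K,R,t=c; px=np.atleast_2d(px).astype(float); z=np.broadcast_to(z,len(px))
    d=(R.T@np.linalg.inv(K)@np.c_[px,np.ones(len(px))].T).T; C=-R.T@t
    return C+d*((z-C[2])/d[:,2])[:,None]
def proj(c,P):
    K,R,t=c; P=np.atleast_2d(P); q=(K@(R@P.T+t[:,None])).T; return q[:,:2]/q[:,2:]
def tool():
    o=arm.get_obs(); R=Rn.from_euler('xyz',o['tool_rot']).as_matrix(); return o,np.array(o['tcp_pos']),R
def plan(target,yaw_y,):
    """target world TCP pos; yaw_y = desired heading of tool y axis (rad). prints tool-frame slides"""
    o,p,R=tool(); h=np.arctan2(R[1,1],R[0,1]); d=R.T@(np.array(target)-p)
    best=None
    for k in (-1,0,1,2):
        dy=(yaw_y-h+np.pi*k+np.pi)%(2*np.pi)-np.pi
        # turn about tool x (down) by +a -> heading changes by -a if x is down
        print('heading',np.degrees(h),'turn units',-np.degrees(dy)/5, 'q6',o['q'][5]) if k in(0,1) else None
    print('p',p,'slide before turn (mm)',d*1000)
E
python3 - <<'E'
from h import *
o,p,R=tool(); print(R); 
for n in("top","scene","wrist"):
    c=cam(n); print(n,-c[1].T@c[2], c[1][2])
c=cam("wrist"); print("cam in tool",R.T@(-c[1].T@c[2]-p), R.T@c[1].T)
c=cam("top")
q=np.array([(168,73),(325,138),(272,252),(118,187)])/6+[190,180]
P=toz(c,q,.013);print("cover",P,P.mean(0),[np.linalg.norm(P[i]-P[(i+1)%4]) for i in range(4)])
e=P[1]-P[0]; print("long dir deg",np.degrees(np.arctan2(e[1],e[0])))
q=np.array([(130,268),(188,478)])/5+[420,130]; P=toz(c,q,.006);print("pin nose, handle-face",P,np.linalg.norm(P[0]-P[1]))
print("handle top", toz(c,np.array([(207,505)])/5+[420,130],.03))
print("cup",toz(c,[272,264],.06),"jar",toz(c,[242,156],.085),"dishes",toz(c,np.array([(145,117)])/5+[420,130],.05))
E
```

```text
[[-4.19064961e-04  2.39439077e-01  9.70911300e-01]
 [-1.43344182e-03  9.70910244e-01 -2.39439435e-01]
 [-9.99998885e-01 -1.49208554e-03 -6.36524772e-05]]
top [0.33149662 0.09284487 1.35041283] [ 0.17890104 -0.0087203  -0.98382843]
scene [ 1.31182495 -0.80028975  0.88607284] [-0.54644235  0.64338075 -0.5361548 ]
wrist [0.0707091  0.60047938 0.38378789] [ 0.26951124 -0.06732188 -0.96064117]
cam in tool [ 1.99917981e-02 -7.62259674e-05 -7.51301406e-02] [[-7.06959172e-04 -2.77851924e-01  9.60623656e-01]
 [ 9.99999711e-01 -4.65226850e-04  6.01374730e-04]
 [ 2.79814791e-04  9.60623803e-01  2.77852173e-01]]
cover [[0.60001767 0.40210645 0.013     ]
 [0.56533329 0.31556679 0.013     ]
 [0.50294298 0.34130323 0.013     ]
 [0.537107   0.4256061  0.013     ]] [0.55135023 0.37114564 0.013     ] [np.float64(0.09323153041221395), np.float64(0.0674901142778258), np.float64(0.09096238489001127), np.float64(0.06715643422688236)]
long dir deg -111.84050218083898
pin nose, handle-face [[ 0.64040879 -0.34634632  0.006     ]
 [ 0.5011865  -0.37794275  0.006     ]] 0.14276267422428474
handle top [[ 0.4810212  -0.38081985  0.03      ]]
cup [[0.36934888 0.21504028 0.06      ]] jar [[0.70207263 0.31664517 0.085     ]] dishes [[ 0.73072647 -0.34617031  0.05      ]]
```

```bash
cat >> h.py <<'E'
def drumpts(pose,c,ys,r=.07):
    x,y,a=pose; C=-c[1].T@c[2]; ex=np.array([np.cos(a),np.sin(a),0]); ey=np.array([-np.sin(a),np.cos(a),0]); o=np.array([x,y,.14])
    d=C-o; u,w=d@ex,d[2]; th=np.arctan2(w,u); b=np.arccos(r/np.hypot(u,w))
    out=[]
    for s in (1,-1):   # s=1: smaller angle => +x side
        t=th-s*b
        for yy in ys: out.append(o+ey*yy+r*(np.cos(t)*ex+np.array([0,0,np.sin(t)])))
    return np.array(out)
E
python3 - <<'E'
from h import *
from scipy.optimize import least_squares
c=cam("top")
q=np.array([(122,200),(155,203),(345,232),(378,238),(92,380),(128,384),(313,414),(349,422)])/4+[290,120]
ys=[.095,.067,-.067,-.095]
f=lambda p:(proj(c,drumpts(p,c,ys))-q).ravel()
s=least_squares(f,[.57,.02,-.1]);print(s.x,np.degrees(s.x[2]),s.fun.reshape(-1,2).round(2))
E
```

```text
[ 0.56427915 -0.01267848 -0.14670329] -8.405479585009967 [[ 0.09 -1.22]
 [ 1.25 -0.49]
 [-1.14 -0.65]
 [ 0.06 -0.66]
 [ 0.17  0.67]
 [ 0.55  1.17]
 [-0.7   0.83]
 [-0.28  0.33]]
```

```bash
cat >> h.py <<'E'
def rows(target,head,n,up=None,w=None):
    """straight path to TCP target, heading head(deg) of tool y, n rows; prints slides rounded"""
    o,p,R=tool(); h0=np.degrees(np.arctan2(R[1,1],R[0,1])); dh=(head-h0+180)%360-180
    d=(np.array(target)-p)*1000/n; h=np.radians(h0); S=[];T=round(-dh/5/n,2)
    for i in range(n):
        ey=np.array([np.cos(h),np.sin(h),0]); ez=np.array([np.sin(h),-np.cos(h),0]); S.append([round(float(-d[2]),1),round(float(d@ey),1),round(float(d@ez),1)]); h-=np.radians(5*T)
    print('slide',S,'turn',T,'each; dist/row',np.linalg.norm(d), 'p',p.round(4),'h0',round(h0,2))
E
python3 -c "
from h import *
rows((.564,-.013,.50),-8.4,20)"
```

```text
slide [[-4.8, -23.9, 27.5], [-4.8, -21.8, 29.2], [-4.8, -19.5, 30.8], [-4.8, -17.2, 32.1], [-4.8, -14.8, 33.3], [-4.8, -12.3, 34.3], [-4.8, -9.7, 35.1], [-4.8, -7.1, 35.8], [-4.8, -4.4, 36.2], [-4.8, -1.7, 36.4], [-4.8, 1.0, 36.4], [-4.8, 3.7, 36.3], [-4.8, 6.4, 35.9], [-4.8, 9.0, 35.3], [-4.8, 11.6, 34.6], [-4.8, 14.1, 33.6], [-4.8, 16.6, 32.5], [-4.8, 18.9, 31.1], [-4.8, 21.2, 29.6], [-4.8, 23.3, 28.0]] turn 0.85 each; dist/row 36.76475114149417 p [0.1437 0.5826 0.4038] h0 76.15
```

>>> {"fn": "servo_tool", "kwargs": {"fingers": [0, 0, 0, 0, 0, 0, 0, 0, 0, 0], "slide": [[-5, -24, 27.5], [-5, -22, 29], [-5, -19.5, 31], [-5, -17, 32], [-5, -15, 33], [-5, -12, 34], [-5, -10, 35], [-5, -7, 36], [-5, -4.5, 36], [-5, -1.5, 36.5]], "turn": [0.85, 0.85, 0.85, 0.85, 0.85, 0.85, 0.85, 0.85, 0.85, 0.85], "force": 30}}

```text
time_s: 1.15
tcp_pos: [0.3537, 0.2836, 0.4546]
tool_rot: [-1.817, 1.571, -2.803]
wrist_force: [0.8, 0.8, 0.3]
gripper_width: 0.011
```

>>> {"fn": "servo_tool", "kwargs": {"fingers": [0, 0, 0, 0, 0, 0, 0, 0, 0, 0], "slide": [[-5, 1, 36.5], [-5, 3.5, 36.5], [-5, 6.5, 36], [-5, 9, 35.5], [-5, 11.5, 34.5], [-5, 14, 33.5], [-5, 16.5, 32.5], [-5, 19, 31], [-5, 21, 29.5], [-5, 23.5, 28]], "turn": [0.85, 0.85, 0.85, 0.85, 0.85, 0.85, 0.85, 0.85, 0.85, 0.85]}}

```text
time_s: 2.15
tcp_pos: [0.5639, -0.0145, 0.5045]
tool_rot: [-1.771, 1.57, 2.784]
wrist_force: [0.5, 0.7, -0.0]
gripper_width: 0.0005
```

```bash
python3 - <<'E'
from h import *
im=arm.capture("wrist"); cv2.imwrite("pics/w1.png",im[:,:,::-1])
o,p,R=tool();print(p,np.degrees(np.arctan2(R[1,1],R[0,1])),o['wrist_force'],o['time_s'])
np.savez("w1.npz",*cam("wrist"))
E
```

```text
[ 0.56604116 -0.01824301  0.50343927] -9.494327558414959 [-2.48772639 -2.23791435 -0.47666406] 2.2
```

View pics/w1.png

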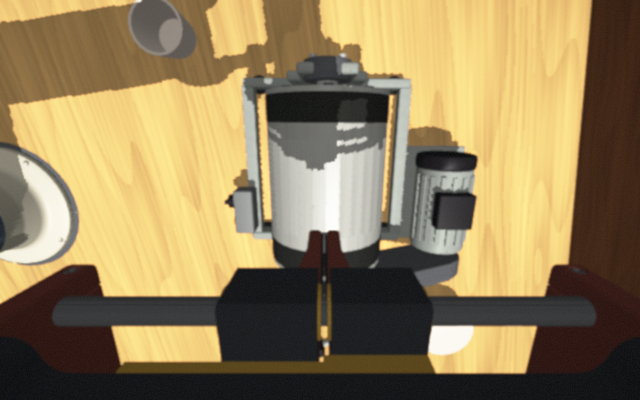

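```bash
python3 - <<'E'
import cv2
im=cv2.imread("pics/w1.png")[50:290,220:430]
cv2.imwrite("pics/w1c.png",cv2.resize(im,None,fx=2.5,fy=2.5,interpolation=cv2.INTER_CUBIC))
E
```

```text
(no output)
```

View pics/w1c.png

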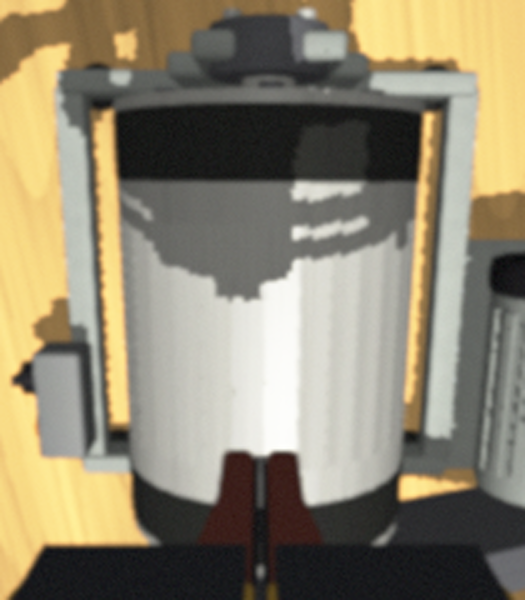

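```bash
python3 - <<'E'
from h import *
from scipy.optimize import least_squares
z=np.load("w1.npz");c=(z['arr_0'],z['arr_1'],z['arr_2'])
q=np.array([(420,180),(400,472),(423,111),(119,179),(133,472),(117,112)])/2.5+[220,50]
ys=[.067,-.067,.095]
f=lambda p:(proj(c,drumpts(p,c,ys))-q).ravel()
s=least_squares(f,[.57,.02,-.1]);print(s.x,np.degrees(s.x[2]),s.fun.reshape(-1,2).round(2))
E
```

```text
[ 0.5717991  -0.01496522 -0.16861652] -9.661015230457712 [[ 0.79  1.53]
 [ 1.62 -4.16]
 [ 1.31  2.51]
 [-1.09  1.57]
 [-0.94 -4.97]
 [-1.67  1.87]]
```

```bash
python3 - <<'E'
from h import *
c=cam("wrist");im=arm.capture("wrist"); cv2.imwrite("pics/w2.png",im[:,:,::-1])
o,p,R=tool();print(p,np.degrees(np.arctan2(R[1,1],R[0,1])),o['wrist_force'],o['time_s'])
np.savez("w2.npz",*c)
im=im[50:290,220:430,::-1]
cv2.imwrite("pics/w2c.png",cv2.resize(im,None,fx=2.5,fy=2.5,interpolation=cv2.INTER_CUBIC))
E
```

```text
[ 0.56511156 -0.01633569  0.50308828] -9.205673234562363 [-0.44178962  0.32217842  0.05660225] 2.25
```

View pics/w2c.png

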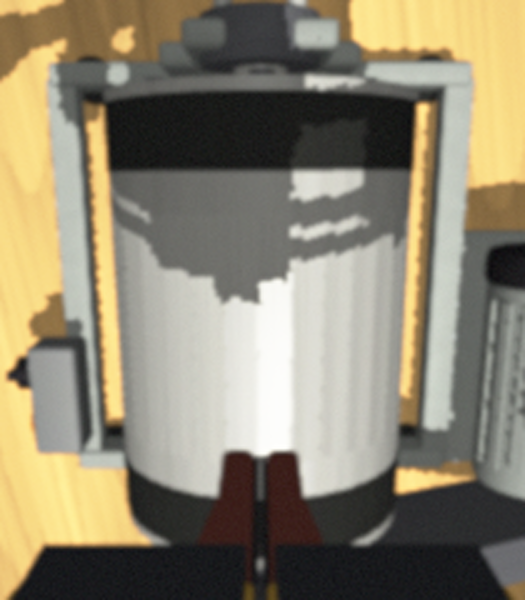

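```bash
cat > fit.py <<'E'
from h import *
from scipy.optimize import least_squares
z=np.load("w2.npz");c=(z['arr_0'],z['arr_1'],z['arr_2'])
q=np.array([(412,168),(396,466),(415,96),(109,167),(126,466),(107,98)])/2.5+[220,50]
ys=[.067,-.067,.095]
f=lambda p:(proj(c,drumpts(p,c,ys))-q).ravel()
s=least_squares(f,[.57,.02,-.1]);print(s.x,np.degrees(s.x[2]),s.fun.reshape(-1,2).round(2))
im=cv2.imread("pics/w2.png");b=cv2.resize(im,None,fx=4,fy=4,interpolation=cv2.INTER_CUBIC)
x,y,a=s.x; t=np.linspace(0.1,3.04,60)
for yy in (.1,.095,.067,-.067,-.095):
    P=np.array([x,y,.14])+np.outer(.07*np.cos(t),[np.cos(a),np.sin(a),0])+np.outer(.07*np.sin(t),[0,0,1])+yy*np.array([-np.sin(a),np.cos(a),0])
    cv2.polylines(b,[(proj(c,P)*4+1.5).astype(int)],False,(0,0,255),1)
cv2.imwrite("pics/fit.png",b[240:1160,920:1680][::1,::1][:800,:800] if 0 else cv2.resize(b[240:1160,920:1680],(620,600)) if 0 else b[260:860,960:1640])
E
python3 fit.py
```

```text
[ 0.56918522 -0.00941872 -0.16474472] -9.439177163537916 [[ 0.93  1.39]
 [ 0.88 -5.93]
 [ 1.27  3.37]
 [-0.69  1.95]
 [-0.91 -5.88]
 [-1.47  2.76]]
```

View pics/fit.png

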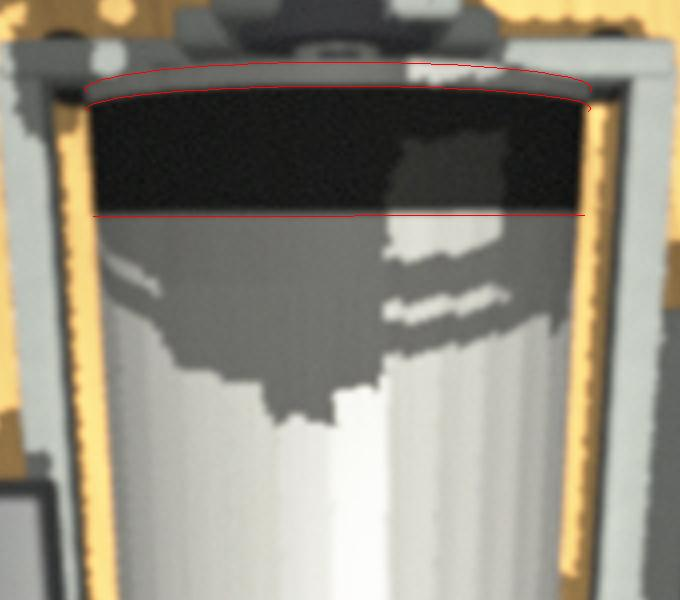

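```bash
sed -i 's/b\[260:860,960:1640\]/b[660:1160,960:1640]/' fit.py; sed -i 's/(396,466),//; s/(126,466),//; s/ys=\[.067,-.067,.095\]/ys=[.067,.095]/' fit.py; python3 fit.py
```

```text
[ 0.56957565 -0.00704143 -0.16472523] -9.438060667298666 [[ 1.05 -0.86]
 [ 1.4   1.  ]
 [-0.83 -0.3 ]
 [-1.61  0.39]]
```

View pics/fit.png

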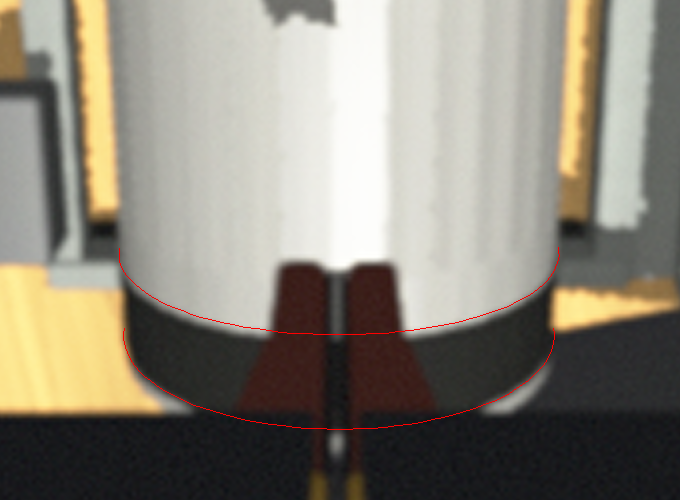

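```bash
cat >> h.py <<'E'
DR=np.array([.5696,-.0070]);DA=np.radians(-9.44);EX=np.array([np.cos(DA),np.sin(DA)]);EY=np.array([-np.sin(DA),np.cos(DA)])
def dpt(u,v,z): return np.array([*(DR+EX*u+EY*v),z])
def duv():
    o,p,R=tool(); d=p[:2]-DR; print('u,v,tip mm',(d@EX*1000).round(1),(d@EY*1000).round(1),((p[2]-.182)*1000).round(1),'h',np.degrees(np.arctan2(R[1,1],R[0,1])).round(2),'F',np.array(o['wrist_force']).round(1),o['time_s'])
E
python3 -c "
from h import *
rows(dpt(-.055,.081,.385),-9.44,6);duv()"
```

```text
slide [[19.7, -8.6, -15.2], [19.7, -8.6, -15.2], [19.7, -8.6, -15.2], [19.7, -8.7, -15.2], [19.7, -8.7, -15.2], [19.7, -8.7, -15.2]] turn 0.01 each; dist/row 26.315760171022784 p [ 0.5651 -0.0163  0.5031] h0 -9.21
u,v,tip mm -2.9 -9.9 321.1 h -9.21 F [-0.4  0.3  0.1] 2.25
```

>>> {"fn": "servo_tool", "kwargs": {"fingers": [0, 0, 0, 0, 0, 0, 0, 0, 0, 0], "slide": [[20, -8.5, -15], [20, -8.5, -15], [20, -9, -15], [20, -9, -15], [19, -9, -15], [19, -8, -16], [0, 0, 0], [2, 0, 0], [3, 0, 0], [3, 0, 0]], "turn": [0.05, 0, 0, 0, 0, 0, 0, 0, 0, 0]}}

```text
time_s: 3.25
tcp_pos: [0.5265, 0.0844, 0.3796]
tool_rot: [1.72, 1.569, -0.01]
wrist_force: [-0.6, -0.8, 1.0]
gripper_width: 0.0007
```

```bash
python3 -c "
from h import *
duv()"
```

```text
u,v,tip mm -57.5 83.1 197.6 h -9.14 F [-0.6 -0.8  1. ] 3.25
```

>>> {"fn": "servo_tool", "kwargs": {"fingers": [0, 0, 0, 0, 0, 0, 0, 0, 0, 0], "slide": [[1.5, 0, 0], [1.5, 0, 0], [1.5, 0, 0], [1.5, 0, 0], [1, 0, 0], [1, 0, 0], [0, 0, 0], [0, 0, 0], [0, 0, 0], [0, 0, 0]], "turn": [0.06, 0, 0, 0, 0, 0, 0, 0, 0, 0]}}

```text
time_s: 4.25
tcp_pos: [0.5259, 0.085, 0.3712]
tool_rot: [-1.32, 1.57, -3.055]
wrist_force: [-5.7, -0.4, 6.1]
gripper_width: 0.0005
```

```bash
python3 -c "
from h import *
duv()"
```

```text
u,v,tip mm -58.2 83.5 189.2 h -9.4 F [-5.7 -0.4  6.1] 4.25
```

>>> {"fn": "servo_tool", "kwargs": {"fingers": [0, 0, 0, 0, 0, 0, 0, 0, 0, 0], "slide": [[-4.3, 8, 0], [-5, 7.4, 0], [-4, 8, 0], [-2.8, 8.5, 0], [-1.7, 8.8, 0], [-0.5, 8.9, 0], [0, 8.5, 0], [0, 8.5, 0], [0.5, 8.9, 0], [1.7, 8.8, 0]], "turn": [0, 0, 0, 0, 0, 0, 0, 0, 0, 0]}}

```text
time_s: 5.25
tcp_pos: [0.61, 0.0711, 0.3881]
tool_rot: [1.783, 1.567, 0.049]
wrist_force: [0.3, 0.1, 2.9]
gripper_width: 0.0003
```

```bash
python3 -c "
from h import *
duv()"
```

```text
u,v,tip mm 27.0 83.7 206.1 h -9.4 F [0.3 0.1 2.9] 5.25
```

>>> {"fn": "servo_tool", "kwargs": {"fingers": [0, 0, 0, 0, 0, 0, 0, 0, 0, 0], "slide": [[4.2, 8.5, 0], [4.6, 8, 0], [5.1, 7.2, 0], [6, 6.5, 0], [0, 0, 0], [-15, 15, 0], [-40, -25, 0], [0, -48, 0], [0, -45, 0], [20, -25, 0]], "turn": [0, 0, 0, 0, 0, 0, 0, 0, 0, 0]}}

```text
time_s: 6.25
tcp_pos: [0.5109, 0.0876, 0.4043]
tool_rot: [1.904, 1.566, 0.169]
wrist_force: [-0.2, 0.8, 0.1]
gripper_width: 0.0006
```

```bash
python3 -c "
from h import *
duv()
im=arm.capture('wrist'); cv2.imwrite('pics/w3.png',im[:,:,::-1])
im=arm.capture('scene'); cv2.imwrite('pics/s3.png',cv2.resize(im[160:310,230:390,::-1],None,fx=4,fy=4))
duv()"
```

```text
u,v,tip mm -73.4 83.7 222.3 h -9.37 F [-0.2  0.8  0.1] 6.25
u,v,tip mm -73.9 83.7 215.7 h -9.33 F [ 0.2 -0.2 -0.3] 6.35
```

View pics/w3.png

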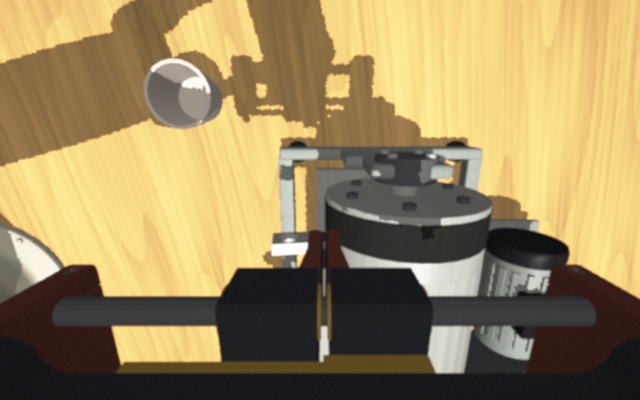

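View pics/s3.png

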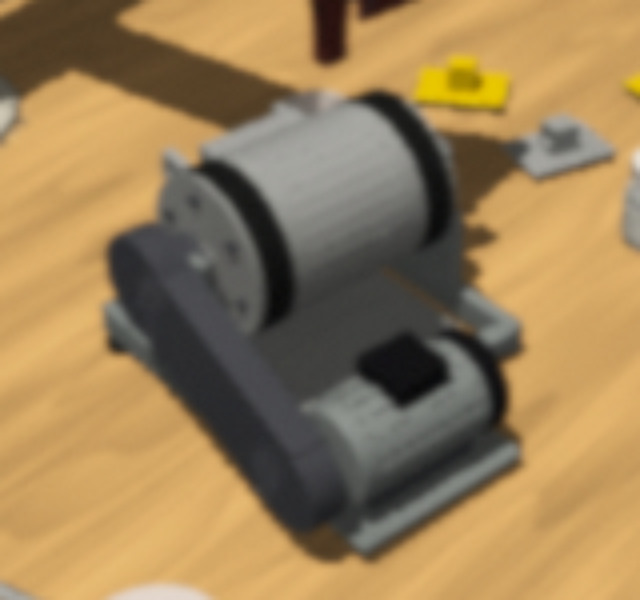

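```bash
python3 -c "
from h import *
im=arm.capture('top'); cv2.imwrite('pics/t3.png',cv2.resize(im[120:260,280:420,::-1],None,fx=4,fy=4,interpolation=cv2.INTER_CUBIC))
duv()"
```

```text
u,v,tip mm -72.5 83.7 217.5 h -9.36 F [ 0.9 -0.3 -0. ] 6.4
```

View pics/t3.png

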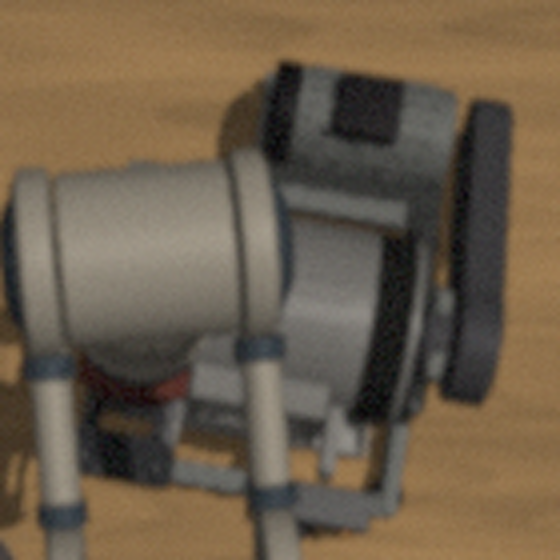

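>>> {"fn": "servo_tool", "kwargs": {"fingers": [0, 0, 0, 0, 0, 0, 0, 0, 0, 0], "slide": [[15, 7, 2], [5, 7, 0], [4, 0, 0], [3, 0, 0], [2.5, 0, 0], [2, 0, 0], [0, 0, 0], [0, 0, 0], [-5.1, 8, 0], [-5, 7.4, 0]], "turn": [0, 0, 0, 0, 0, 0, 0, 0, 0, 0]}}

```text
time_s: 7.4
tcp_pos: [0.5407, 0.0805, 0.3828]
tool_rot: [-2.0, 1.57, 2.549]
wrist_force: [-4.5, -0.4, 5.6]
gripper_width: 0.0008
```

```bash
python3 -c "
from h import *
duv()"
```

```text
u,v,tip mm -42.9 81.6 200.8 h -9.38 F [-4.5 -0.4  5.6] 7.4
```

>>> {"fn": "servo_tool", "kwargs": {"fingers": [0, 0, 0, 0, 0, 0, 0, 0, 0, 0], "slide": [[-4, 8, 0], [-2.8, 8.5, 0], [-1.6, 8.8, 0], [-0.3, 8.9, 0], [0.3, 8.5, 0], [0.3, 8.5, 0], [0.8, 8.9, 0], [2, 8.8, 0], [0, 0, 0], [0, 0, 0]], "turn": [0, 0, 0, 0, 0, 0, 0, 0, 0, 0]}}

```text
time_s: 8.4
tcp_pos: [0.6102, 0.069, 0.3878]
tool_rot: [1.753, 1.565, 0.018]
wrist_force: [3.5, -0.0, 5.4]
gripper_width: 0.0005
```

```bash
python3 -c "
from h import *
duv()
c=cam('wrist');np.savez('w4.npz',*c)
im=arm.capture('wrist'); cv2.imwrite('pics/w4.png',im[:,:,::-1])
"
```

```text
u,v,tip mm 27.6 81.6 205.8 h -9.42 F [ 3.5 -0.   5.4] 8.4
```

View pics/w4.png

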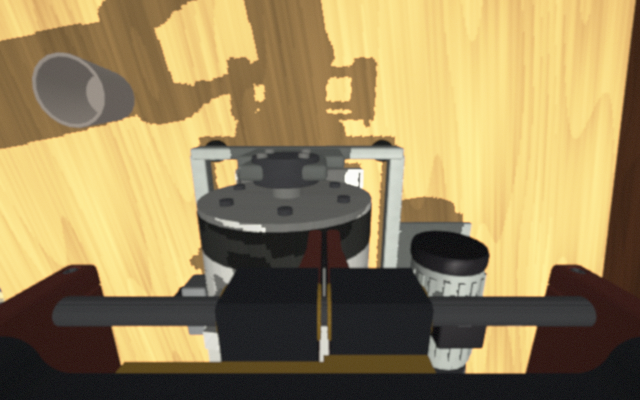

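>>> {"fn": "servo_tool", "kwargs": {"fingers": [0, 0, 0, 0, 0, 0, 0, 0, 0, 0], "slide": [[-10, 3, 0], [-30, 0, 0], [-40, -8, 15], [-15, -10, 40], [-10, -10, 45], [0, -2, 40], [0, 0, 0], [0, 0, 0], [0, 0, 0], [0, 0, 0]], "turn": [0, 0, 0, 0, 0, 0, 0, 0, 0, 0]}}

```text
time_s: 9.45
tcp_pos: [0.5604, -0.0635, 0.4904]
tool_rot: [-1.918, 1.57, 2.632]
wrist_force: [-0.1, -0.6, -0.3]
gripper_width: 0.0006
```

```bash
python3 -c "
from h import *
duv()
c=cam('wrist');np.savez('w5.npz',*c)
im=arm.capture('wrist'); cv2.imwrite('pics/w5.png',im[:,:,::-1])
"
```

```text
u,v,tip mm 0.2 -57.2 308.4 h -9.3 F [-0.1 -0.6 -0.3] 9.45
```

View pics/w5.png

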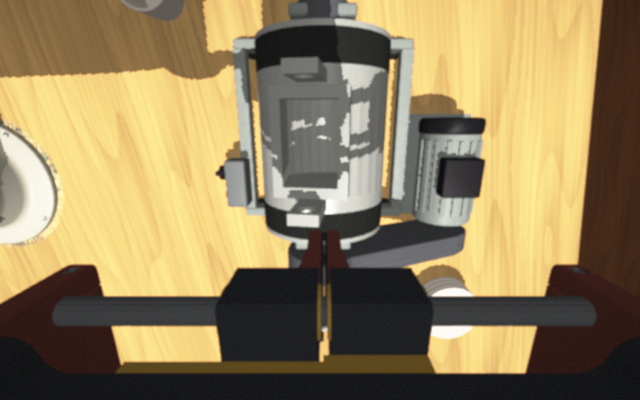

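```bash
python3 -c "
import cv2
im=cv2.imread('pics/w5.png')[40:240,240:400]
cv2.imwrite('pics/w5c.png',cv2.resize(im,None,fx=4,fy=4,interpolation=cv2.INTER_CUBIC)[:600*2][:, :800][:800])
"
```

View pics/w5c.png

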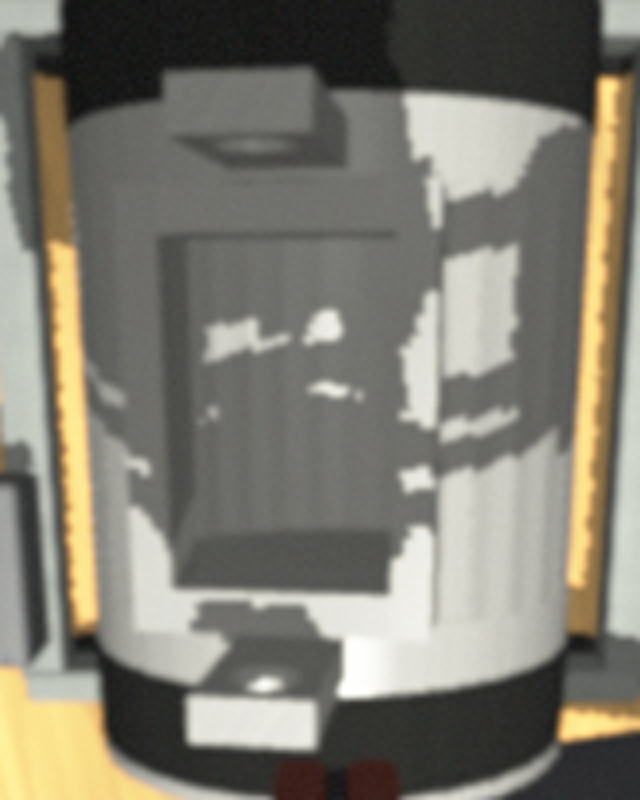

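```bash
cat > fitp.py <<'E'
import sys
from h import *
from scipy.optimize import least_squares
def model(p):
    x,y,a,th=p; L=[]
    for u,v,w in [(-25,38,84),(25,38,84),(25,-38,84),(-25,-38,84),(-34,-48,84),(34,-48,84),(-13,62,117),(13,62,117),(13,52,117),(-13,52,117),(-13,-52,117),(13,-52,117),(13,-62,117),(-13,-62,117)]:
        U=u*np.cos(th)+w*np.sin(th); W=-u*np.sin(th)+w*np.cos(th)
        L.append([x+(U*np.cos(a)-v*np.sin(a))/1e3,y+(U*np.sin(a)+v*np.cos(a))/1e3,.14+W/1e3])
    return np.array(L)
def fitp(npz,q,prior=(.5696,-.007,-.1647),sig=(.002,.002,.01)):
    z=np.load(npz);c=(z['arr_0'],z['arr_1'],z['arr_2'])
    ok=~np.isnan(q[:,0])
    f=lambda p:np.r_[(proj(c,model(p))[ok]-q[ok]).ravel(),(np.array(p[:3])-prior)/sig]
    s=least_squares(f,[*prior,0]);n=ok.sum()
    print(s.x,'theta deg',np.degrees(s.x[3]),'yaw',np.degrees(s.x[2]));print(s.fun[:2*n].reshape(-1,2).round(1).tolist());return s.x
E
python3 - <<'E'
from fitp import *
q=np.array([(158,236),(397,234),(390,592),(172,587),(135,632),(428,640),(165,70),(313,66),(315,130),(178,137),(188,697),(318,700),(318,750),(190,745)])/4+[240,40]
fitp("w5.npz",q)
fitp("w5.npz",q,sig=(.02,.02,.1))
E
```

```text
[ 0.56826436 -0.00882117 -0.16487148 -0.12310771] theta deg -7.053552372324814 yaw -9.446440086959223
[[-0.1, -0.7], [0.1, -0.6], [0.4, 1.0], [-0.2, 0.5], [-0.1, -0.5], [0.7, 0.2], [0.5, 0.4], [0.7, 0.5], [0.2, 0.4], [-2.2, -0.7], [0.3, -0.3], [-0.2, 0.3], [-0.2, -0.4], [0.2, -0.6]]
[ 0.56788348 -0.00877725 -0.16483657 -0.11947675] theta deg -6.84551363214402 yaw -9.444439950840893
[[-0.3, -0.7], [0.0, -0.6], [0.3, 1.0], [-0.3, 0.5], [-0.2, -0.4], [0.7, 0.2], [0.6, 0.4], [0.8, 0.5], [0.3, 0.5], [-2.1, -0.7], [0.3, -0.2], [-0.1, 0.4], [-0.1, -0.3], [0.2, -0.6]]
```

```bash
sed -i 's/^DR=np.array(\[.5696,-.0070\])/DR=np.array([.5682,-.0088])/' h.py; python3 -c "
from h import *
duv(); rows(dpt(-.005,.081,.396),-9.44,1)"
```

```text
u,v,tip mm 1.3 -55.2 308.4 h -9.3 F [ 0.4 -1.3 -0.6] 9.5
slide [[94.4, -5.9, -136.2]] turn 0.03 each; dist/row 165.78652642767932 p [ 0.5604 -0.0634  0.4904] h0 -9.3
```

>>> {"fn": "servo_tool", "kwargs": {"fingers": [0, 0, 0, 0, 0, 0, 0, 0, 0, 0], "slide": [[0, -2, -45], [5, -2, -46], [15, -2, -45], [35, 0, 0], [30, 0, 0], [9.5, 0, 0], [1, 0, 0], [1, 0, 0], [1, 0, 0], [1, 0, 0]], "turn": [0.03, 0, 0, 0, 0, 0, 0, 0, 0, 0]}}

```text
time_s: 10.5
tcp_pos: [0.5767, 0.0704, 0.3934]
tool_rot: [1.78, 1.569, 0.043]
wrist_force: [-0.3, -1.1, -0.2]
gripper_width: 0.0003
```

```bash
python3 -c "
from h import *
duv()"
```

```text
u,v,tip mm -4.6 79.5 211.4 h -9.57 F [-0.3 -1.1 -0.2] 10.5
```

>>> {"fn": "servo_tool", "kwargs": {"fingers": [0, 0, 0, 0, 0, 0, 0, 0, 0, 0], "slide": [[1.5, 0, 0], [1.5, 0, 0], [0.5, 0, 0], [0, 0, 0], [0, 3, 0], [0, 3, 0], [0, 2.6, 0], [0, 0, 0], [0, 0, 0], [0, 0, 0]], "turn": [0, 0, 0, 0, 0, 0, 0, 0, 0, 0]}}

```text
time_s: 11.5
tcp_pos: [0.5852, 0.0688, 0.3921]
tool_rot: [1.752, 1.564, 0.014]
wrist_force: [0.7, -0.3, 9.3]
gripper_width: 0.0007
```

```bash
python3 -c "
from h import *
duv()"
```

```text
u,v,tip mm 4.0 79.4 210.1 h -9.58 F [ 0.7 -0.3  9.3] 11.5
```

Pressed with 9 N and moved 8.6 mm. Now I lift off and look.

>>> {"fn": "servo_tool", "kwargs": {"fingers": [0, 0, 0, 0, 0, 0, 0, 0, 0, 0], "slide": [[-15, 0, 0], [-35, 0, 0], [-40, 0, 0], [-10, -2, 45], [0, -2, 45], [0, 0, 45], [0, 0, 0], [0, 0, 0], [0, 0, 0], [0, 0, 0]], "turn": [0, 0, 0, 0, 0, 0, 0, 0, 0, 0]}}

```text
time_s: 12.5
tcp_pos: [0.5589, -0.0622, 0.4888]
tool_rot: [-2.744, 1.571, 1.803]
wrist_force: [-0.2, 0.5, 0.4]
gripper_width: 0.0004
```

```bash
python3 -c "
from h import *
duv()
c=cam('wrist');np.savez('w6.npz',*c)
im=arm.capture('wrist'); cv2.imwrite('pics/w6.png',im[:,:,::-1])
cv2.imwrite('pics/w6c.png',cv2.resize(im[40:240,240:400,::-1],None,fx=4,fy=4,interpolation=cv2.INTER_CUBIC))
"
```

```text
u,v,tip mm -0.4 -54.2 306.8 h -9.45 F [-0.2  0.5  0.4] 12.5
```

View pics/w6c.png

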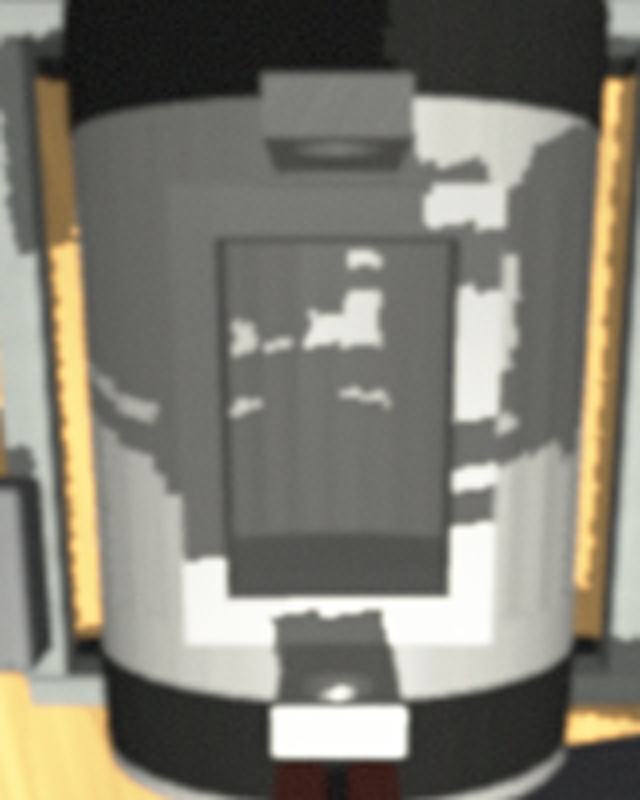

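```bash
python3 - <<'E'
from fitp import *
q=np.array([(217,240),(456,240),(448,596),(228,594),(184,643),(493,645),(260,70),(413,72),(411,138),(265,138),(271,705),(408,705),(406,759),(271,757)])/4+[240,40]
fitp("w6.npz",q,prior=(.5682,-.0088,-.1648))
fitp("w6.npz",q,sig=(.02,.02,.1))
E
```

```text
[ 0.56905964 -0.00894671 -0.16276887  0.00284447] theta deg 0.1629764105451244 yaw -9.325969093427844
[[-0.7, -0.7], [0.9, -0.9], [0.5, 0.7], [-0.7, 1.3], [0.6, -0.1], [-1.0, -0.8], [0.3, 0.9], [0.3, 0.3], [0.5, -0.2], [-0.7, -0.2], [0.5, 0.7], [-0.9, 0.6], [-0.6, -1.1], [0.7, -0.5]]
[ 5.69392967e-01 -9.00131364e-03 -1.62619917e-01 -3.15232886e-04] theta deg -0.018061513913372372 yaw -9.31743490947235
[[-0.6, -0.7], [1.0, -0.9], [0.6, 0.7], [-0.6, 1.3], [0.8, -0.1], [-0.9, -0.8], [0.2, 0.9], [0.2, 0.3], [0.5, -0.2], [-0.7, -0.1], [0.5, 0.7], [-1.0, 0.6], [-0.6, -1.1], [0.7, -0.5]]
```

```bash
sed -i 's/^DR=np.array(\[.5682,-.0088\]);DA=np.radians(-9.44)/DR=np.array([.569,-.009]);DA=np.radians(-9.33)/' h.py; python3 -c "
from h import *
duv(); rows((.551,.371,.36),-21.8,12)"
```

```text
u,v,tip mm -1.3 -54.1 306.8 h -9.45 F [0.  0.5 0.2] 12.55
slide [[10.7, -6.6, -35.5], [10.7, -7.2, -35.4], [10.7, -7.9, -35.2], [10.7, -8.5, -35.1], [10.7, -9.2, -34.9], [10.7, -9.8, -34.7], [10.7, -10.4, -34.6], [10.7, -11.1, -34.4], [10.7, -11.7, -34.2], [10.7, -12.3, -33.9], [10.7, -12.9, -33.7], [10.7, -13.5, -33.5]] turn 0.21 each; dist/row 37.66316086005418 p [ 0.5589 -0.0622  0.4888] h0 -9.45
```

>>> {"fn": "servo_tool", "kwargs": {"fingers": [0, 0, 0, 0, 0.5, 0.5, 0.5, 0.5, 0.5, 0.5], "slide": [[0, -8, -42], [0, -9, -42], [0, -9, -42], [0, -10, -42], [0, -11, -42], [5, -12, -42], [18, -13, -41], [24, -13, -41], [24, -14, -40], [24, -14, -40]], "turn": [0.25, 0.25, 0.25, 0.25, 0.25, 0.25, 0.25, 0.25, 0.25, 0.25]}}

```text
time_s: 13.55
tcp_pos: [0.5569, 0.3692, 0.3928]
tool_rot: [2.633, 1.571, 0.678]
wrist_force: [0.7, -0.6, 0.7]
gripper_width: 0.0426
```

```bash
python3 -c "
from h import *
rows((.551,.371,.36),-21.8,1)"
```

```text
slide [[32.8, -6.1, 0.6]] turn -0.04 each; dist/row 33.40895129895249 p [0.5569 0.3692 0.3928] h0 -22.0
```

>>> {"fn": "servo_tool", "kwargs": {"fingers": [0.5, 0.5, 0.5, 0.5, 0.5, 0.5, 0.5, 0.5, 0.5, 0.5], "slide": [[10, 0, 0], [0, 0, 0], [0, 0, 0], [0, 0, 0], [0, 0, 0], [0, 0, 0], [0, 0, 0], [0, 0, 0], [0, 0, 0], [0, 0, 0]], "turn": [0, 0, 0, 0, 0, 0, 0, 0, 0, 0]}}

```text
time_s: 14.55
tcp_pos: [0.558, 0.3663, 0.3837]
tool_rot: [-0.578, 1.571, -2.533]
wrist_force: [0.4, -0.6, 0.6]
gripper_width: 0.0441
```

```bash
python3 -c "
from h import *
rows((.551,.371,.36),-21.8,1)
c=cam('wrist');np.savez('w7.npz',*c)
im=arm.capture('wrist'); cv2.imwrite('pics/w7.png',im[:,:,::-1])
"
```

```text
slide [[23.7, -8.2, -1.7]] turn -0.05 each; dist/row 25.093929720354684 p [0.558  0.3663 0.3837] h0 -22.05
```

View pics/w7.png

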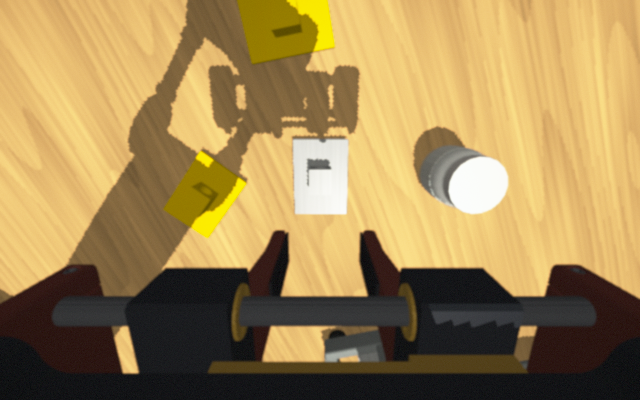

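```bash
python3 -c "
import cv2
im=cv2.imread('pics/w7.png')[125:225,270:370]
cv2.imwrite('pics/w7c.png',cv2.resize(im,None,fx=6,fy=6,interpolation=cv2.INTER_CUBIC))
"
```

```text
(no output)
```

View pics/w7c.png

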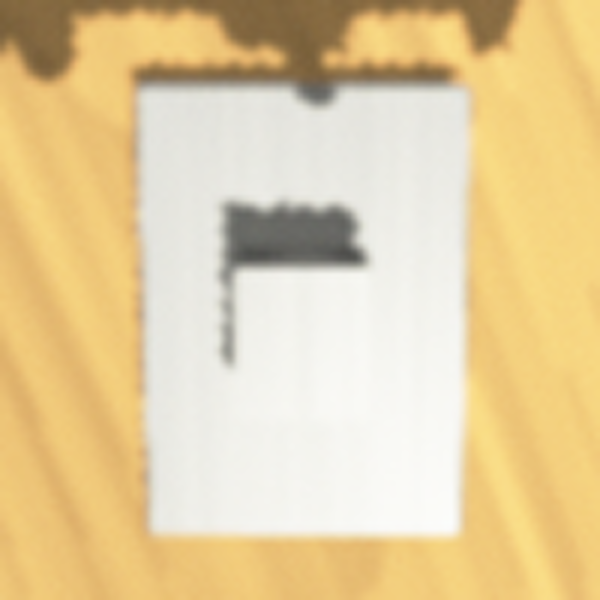

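```bash
python3 - <<'E'
from h import *
z=np.load("w7.npz");c=(z['arr_0'],z['arr_1'],z['arr_2'])
P=toz(c,np.array([(137,86),(470,86),(462,537),(148,534)])/6+[270,125],.013)
print(P.round(4),P.mean(0),[np.linalg.norm(P[i]-P[(i+1)%4]).round(4) for i in range(4)])
e=P[1]+P[2]-P[0]-P[3];print(np.degrees(np.arctan2(e[1],e[0])))
e=P[0]+P[1]-P[2]-P[3];print(np.degrees(np.arctan2(e[1],e[0]))-90)
B=toz(c,np.array([(236,265),(370,265),(368,421),(236,421)])/6+[270,125],.041);print(B.mean(0))
E
```

```text
[[0.5441 0.4295 0.013 ]
 [0.6065 0.4042 0.013 ]
 [0.5709 0.3148 0.013 ]
 [0.5077 0.3411 0.013 ]] [0.55730375 0.37238497 0.013     ] [np.float64(0.0673), np.float64(0.0962), np.float64(0.0684), np.float64(0.0955)]
-22.356294890848268
-22.046474239394115
[0.55754069 0.37310124 0.041     ]
```

```bash
python3 -c "
from h import *
rows((.5574,.3726,.1985),-22.2,6)"
```

```text
slide [[30.9, -0.5, -0.9], [30.9, -0.5, -0.9], [30.9, -0.5, -0.9], [30.9, -0.5, -0.9], [30.9, -0.5, -0.9], [30.9, -0.5, -0.9]] turn 0.0 each; dist/row 30.877534265085636 p [0.5579 0.3663 0.3837] h0 -22.05
```

>>> {"fn": "servo_tool", "kwargs": {"fingers": [0.5, 0.5, 0.5, 0.5, 0.5, 0.5, 0.5, 0.5, 0.5, 0.5], "slide": [[36, -1, -2], [36, -1, -2], [36, -1, -1.5], [36, 0, 0], [25, 0, 0], [10, 0, 0], [4, 0, 0], [0, 0, 0], [0, 0, 0], [0, 0, 0]], "turn": [0.03, 0, 0, 0, 0, 0, 0, 0, 0, 0]}}

```text
time_s: 15.6
tcp_pos: [0.5577, 0.3728, 0.2029]
tool_rot: [2.503, 1.568, 0.544]
wrist_force: [-0.3, 0.6, -0.5]
gripper_width: 0.0439
```

```bash
python3 -c "
from h import *
rows((.5574,.3726,.1985),-22.2,1)"
```

```text
slide [[4.4, -0.2, 0.3]] turn -0.0 each; dist/row 4.382155238482091 p [0.5577 0.3728 0.2029] h0 -22.2
```

>>> {"fn": "servo_tool", "kwargs": {"fingers": [0.5, 0.5, 0, 0, 0, 0, 0, 0, 0, 0], "slide": [[4, 0, 0], [0, 0, 0], [0, 0, 0], [0, 0, 0], [0, 0, 0], [0, 0, 0], [0, 0, 0], [-10, 0, 0], [-25, 0, 0], [-40, 0, 0]], "turn": [0, 0, 0, 0, 0, 0, 0, 0, 0, 0], "force": 45}}

```text
time_s: 16.6
tcp_pos: [0.5567, 0.372, 0.2686]
tool_rot: [-0.603, 1.563, -2.561]
wrist_force: [0.4, 0.5, -3.3]
gripper_width: 0.0258
```

```bash
python3 -c "
from h import *
duv()
rows(dpt(0,0,.455),-9.33,12)"
```

```text
u,v,tip mm -74.0 374.0 86.6 h -22.21 F [ 0.4  0.5 -3.3] 16.6
slide [[-15.5, 13.0, 29.0], [-15.5, 12.4, 29.2], [-15.5, 11.9, 29.5], [-15.5, 11.3, 29.7], [-15.5, 10.8, 29.9], [-15.5, 10.2, 30.1], [-15.5, 9.7, 30.3], [-15.5, 9.1, 30.4], [-15.5, 8.6, 30.6], [-15.5, 8.0, 30.7], [-15.5, 7.5, 30.9], [-15.5, 6.9, 31.0]] turn -0.21 each; dist/row 35.36207653509365 p [0.5567 0.372  0.2686] h0 -22.21
```

>>> {"fn": "servo_tool", "kwargs": {"fingers": [0, 0, 0, 0, 0, 0, 0, 0, 0, 0], "slide": [[-40, 13, 25], [-40, 12.5, 25], [-40, 12, 27], [-40, 11.5, 27], [-30, 11, 30], [-10, 10.5, 35], [0, 11, 39], [0, 10.5, 38], [0, 10, 38], [0, 8, 37]], "turn": [-0.25, -0.25, -0.25, -0.25, -0.25, -0.25, -0.25, -0.25, -0.25, -0.25]}}

```text
time_s: 17.6
tcp_pos: [0.5736, 0.0307, 0.472]
tool_rot: [0.366, 1.57, -1.374]
wrist_force: [0.5, 0.0, -4.0]
gripper_width: 0.0257
```

```bash
python3 -c "
from h import *
duv()
rows(dpt(0,0,.475),-9.33,1)"
```

```text
u,v,tip mm -1.9 39.9 290.0 h -9.67 F [ 0.5  0.  -4. ] 17.6
slide [[-3.0, 2.2, 39.9]] turn -0.07 each; dist/row 40.082933549543945 p [0.5736 0.0307 0.472 ] h0 -9.67
```

>>> {"fn": "servo_tool", "kwargs": {"fingers": [0, 0, 0, 0, 0, 0, 0, 0, 0, 0], "slide": [[-3, 1, 15], [0, 1, 8], [0, 0, 0], [0, 0, 0], [0, 0, 0], [0, 0, 0], [0, 0, 0], [0, 0, 0], [0, 0, 0], [0, 0, 0]], "turn": [-0.07, 0, 0, 0, 0, 0, 0, 0, 0, 0]}}

```text
time_s: 18.6
tcp_pos: [0.5721, 0.0095, 0.4747]
tool_rot: [-1.34, 1.571, -3.074]
wrist_force: [0.4, -1.4, -2.9]
gripper_width: 0.0257
```

```bash
python3 -c "
from h import *
duv()
c=cam('wrist');np.savez('w8.npz',*c)
im=arm.capture('wrist'); cv2.imwrite('pics/w8.png',im[:,:,::-1])
duv()
rows(dpt(0,0,.475),-9.33,1)"
```

```text
u,v,tip mm 0.0 18.8 292.7 h -9.35 F [ 0.4 -1.4 -2.9] 18.6
u,v,tip mm 0.0 18.8 292.7 h -9.35 F [-1.2  0.4 -3.6] 18.65
slide [[-0.3, 0.0, 18.8]] turn -0.0 each; dist/row 18.75553362645136 p [0.572  0.0095 0.4747] h0 -9.35
```

View pics/w8.png

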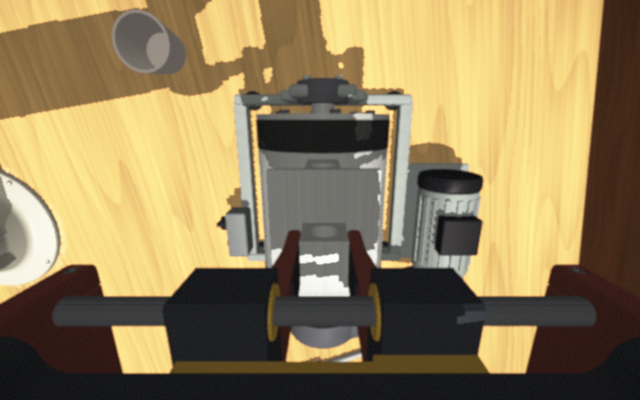

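```bash
python3 -c "
import cv2
im=cv2.imread('pics/w8.png')[100:275,240:405]
cv2.imwrite('pics/w8c.png',cv2.resize(im,None,fx=4,fy=4,interpolation=cv2.INTER_CUBIC))
"
```

```text
(no output)
```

View pics/w8c.png

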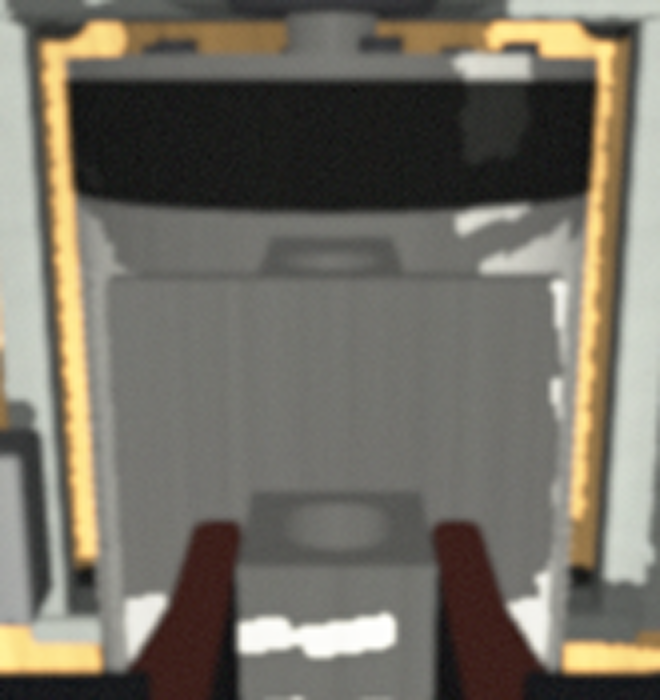

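```bash
python3 - <<'E'
from h import *
z=np.load("w8.npz");c=(z['arr_0'],z['arr_1'],z['arr_2'])
o,p,R=tool()
def rel(q,zz):
    P=toz(c,np.array(q)/4+[240,100],zz)[:,:2]-DR; return np.c_[P@EX,P@EY]*1000
zz=.2927-.0035
print(rel([(110,275),(557,276),(105,665),(568,665)],zz).round(1))
# block top front edge z=tip+24.5 ; bottom of face at plate
print(rel([(240,565),(437,565)],.2927+.0245).round(1), rel([(247,492),(422,492)],zz).round(1))
E
```

```text
[[-32.1  67.1]
 [ 33.8  66.9]
 [-36.5   3. ]
 [ 39.    3. ]]
[[-11.5  33.2]
 [ 14.5  33.2]] [[-12.6  33. ]
 [ 14.6  33. ]]
```

>>> {"fn": "servo_tool", "kwargs": {"fingers": [0, 0, 0, 0, 0, 0, 0, 0, 0, 0], "slide": [[0, -1, 10], [0, -0.2, 8.5], [0, 0, 0], [0, 0, 0], [10, 0, 0], [10, 0, 0], [10, 0, 0], [8, 0, 0], [0, 0, 0], [0, 0, 0]], "turn": [0, 0, 0, 0, 0, 0, 0, 0, 0, 0]}}

```text
time_s: 19.65
tcp_pos: [0.5678, -0.0085, 0.4364]
tool_rot: [-1.5, 1.57, 3.049]
wrist_force: [-0.4, 0.5, -2.3]
gripper_width: 0.0256
```

```bash
python3 -c "
from h import *
duv()
c=cam('wrist');np.savez('w9.npz',*c)
im=arm.capture('wrist'); 
cv2.imwrite('pics/w9c.png',cv2.resize(im[100:275,240:405,::-1],None,fx=4,fy=4,interpolation=cv2.INTER_CUBIC))
duv()"
```

```text
u,v,tip mm -1.2 0.3 254.4 h -9.34 F [-0.4  0.5 -2.3] 19.65
u,v,tip mm -1.2 0.3 255.0 h -9.35 F [ 0.   0.  -1.9] 19.7
```

View pics/w9c.png

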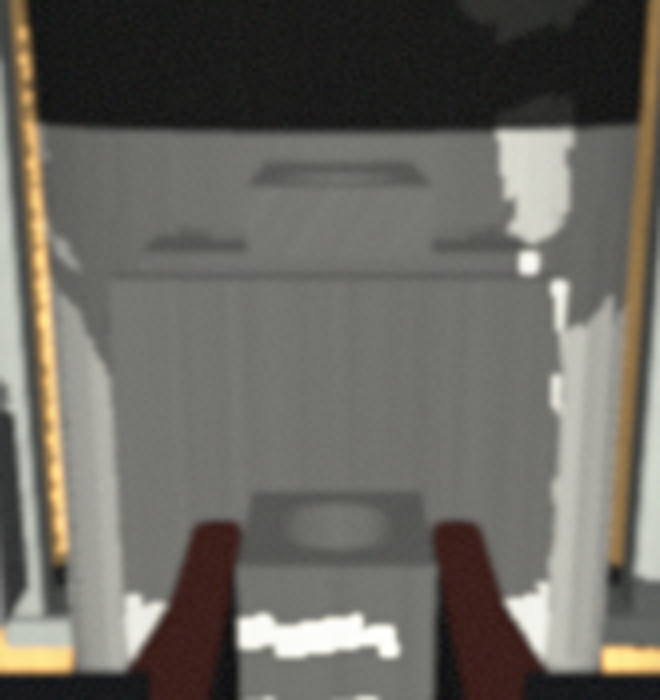

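```bash
python3 - <<'E'
from h import *
z=np.load("w9.npz");c=(z['arr_0'],z['arr_1'],z['arr_2'])
def rel(q,zz):
    P=toz(c,np.array(q)/4+[240,100],zz)[:,:2]-DR; return (np.c_[P@EX,P@EY]*1000).round(1)
print('eye outer top',rel([(250,187),(430,187)],.257))
print('plate',rel([(110,275),(557,276)],.2547-.0035))
print('block top',rel([(240,565),(437,565)],.2547+.0245), 'face bottom',rel([(247,492),(422,492)],.2547-.0035))
print('band inner edge',rel([(335,128)],.21))
E
```

```text
eye outer top [[-12.1  61.9]
 [ 12.9  61.9]]
plate [[-33.4  48.6]
 [ 32.4  48.4]]
block top [[-12.8  14.9]
 [ 13.1  14.9]] face bottom [[-14.   14.6]
 [ 13.2  14.6]]
band inner edge [[-0.3 67.9]]
```

>>> {"fn": "servo_tool", "kwargs": {"fingers": [0, 0, 0, 0, 0, 0, 0, 0, 0, 0], "slide": [[3, 0.4, 0], [4, 0, 0], [4, 0, 0], [3, 0, 0], [2, 0, 0], [2, 0, 0], [1, 0, 0], [0, 0, 0], [0, 0, 0], [0, 0, 0]], "turn": [0, 0, 0, 0, 0, 0, 0, 0, 0, 0]}}

```text
time_s: 20.7
tcp_pos: [0.5682, -0.0086, 0.418]
tool_rot: [1.536, 1.57, -0.198]
wrist_force: [-0.6, 0.1, -3.4]
gripper_width: 0.0254
```

```bash
python3 -c "
from h import *
duv()"
```

```text
u,v,tip mm -0.8 0.2 236.0 h -9.36 F [-0.6  0.1 -3.4] 20.7
```

>>> {"fn": "servo_tool", "kwargs": {"fingers": [0, 0, 0, 0, 0, 0, 0, 0, 0, 0], "slide": [[1, 0, 0], [1, 0, 0], [1, 0, 0], [1, 0, 0], [0.5, 0, 0], [0.5, 0, 0], [0.5, 0, 0], [0, 0, 0], [0, 0, 0], [0, 0, 0]], "turn": [0, 0, 0, 0, 0, 0, 0, 0, 0, 0]}}

```text
time_s: 21.7
tcp_pos: [0.5681, -0.0086, 0.4128]
tool_rot: [1.62, 1.57, -0.114]
wrist_force: [-2.5, -0.2, 1.1]
gripper_width: 0.0259
```

```bash
python3 -c "
from h import *
duv()
im=arm.capture('wrist'); 
cv2.imwrite('pics/w10c.png',cv2.resize(im[100:275,240:405,::-1],None,fx=4,fy=4,interpolation=cv2.INTER_CUBIC))
duv()"
```

```text
u,v,tip mm -0.9 0.2 230.8 h -9.35 F [-2.5 -0.2  1.1] 21.7
u,v,tip mm -0.9 0.2 230.8 h -9.35 F [-1.7  0.9  1.5] 21.75
```

View pics/w10c.png

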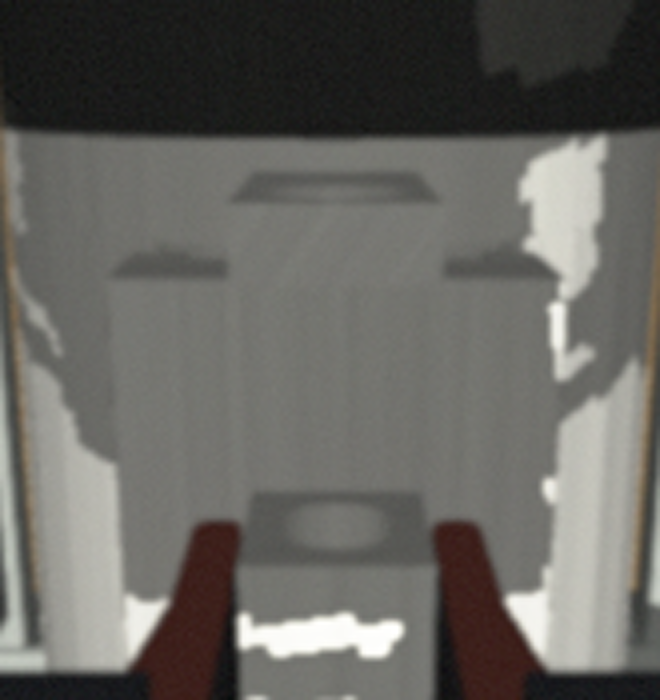

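>>> {"fn": "servo_tool", "kwargs": {"fingers": [0.5, 0.5, 0.5, 0.5, 0.5, 0.5, 0.5, 0.5, 0.5, 0.5], "slide": [[0, 0, 0], [0, 0, 0], [0, 0, 0], [0, 0, 0], [-10, 0, 0], [-25, 0, 0], [-35, 0, 0], [-20, 0, 20], [0, 0, 30], [0, 0, 0]], "turn": [0, 0, 0, 0, 0, 0, 0, 0, 0, 0]}}

```text
time_s: 22.75
tcp_pos: [0.5596, -0.0602, 0.5042]
tool_rot: [1.2, 1.568, -0.537]
wrist_force: [-0.2, 0.6, -0.9]
gripper_width: 0.0438
```

>>> {"fn": "servo_tool", "kwargs": {"fingers": [0.5, 0.5, 0.5, 0.5, 0.5, 0.5, 0.5, 0.5, 0.5, 0.5], "slide": [[0, 0, 5], [0, 0, 0], [0, 0, 0], [0, 0, 0], [0, 0, 0], [0, 0, 0], [0, 0, 0], [0, 0, 0], [0, 0, 0], [0, 0, 0]], "turn": [0, 0, 0, 0, 0, 0, 0, 0, 0, 0]}}

```text
time_s: 23.75
tcp_pos: [0.5593, -0.0629, 0.5022]
tool_rot: [1.979, 1.571, 0.245]
wrist_force: [0.6, 0.6, 0.8]
gripper_width: 0.0438
```

```bash
python3 -c "
from h import *
duv()
c=cam('wrist');np.savez('w11.npz',*c)
im=arm.capture('wrist'); cv2.imwrite('pics/w11.png',im[:,:,::-1])
cv2.imwrite('pics/w11c.png',cv2.resize(im[40:240,240:400,::-1],None,fx=4,fy=4,interpolation=cv2.INTER_CUBIC))
"
```

```text
u,v,tip mm -0.8 -54.8 320.2 h -9.36 F [0.6 0.6 0.8] 23.75
```

View pics/w11c.png

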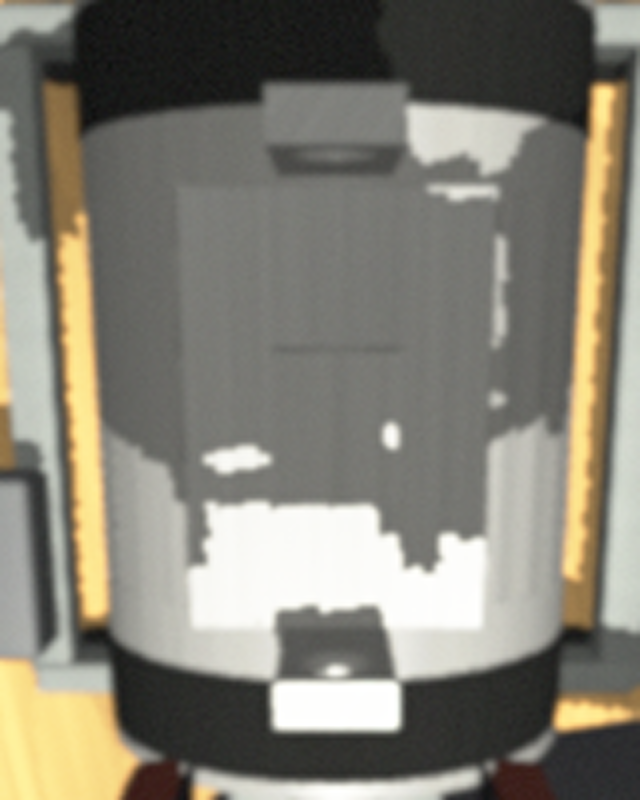

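```bash
python3 - <<'E'
from fitp import *
n=np.nan
q=np.array([(n,n)]*6+[(262,83),(409,83),(405,147),(270,147),(272,682),(402,682),(401,731),(272,731)])/4+[240,40]
x=fitp("w11.npz",q,prior=(.569,-.009,-.1628))
x=fitp("w11.npz",q,prior=(.569,-.009,-.1628),sig=(.0005,.0005,.005))
z=np.load("w11.npz");c=(z['arr_0'],z['arr_1'],z['arr_2'])
P=toz(c,np.array([(177,186),(497,186),(485,628),(190,628)])/4+[240,40],.229)[:,:2]-DR
print((np.c_[P@EX,P@EY]*1000).round(1))
rows((.481,-.381,.36),-77.2,12)
E
```

```text
[ 0.56902214 -0.00910264 -0.16269089  0.00460675] theta deg 0.263947068667797 yaw -9.321501594454421
[[0.7, 0.6], [-0.2, 0.6], [0.6, -0.5], [-1.1, -0.5], [0.7, 0.5], [-0.8, 0.4], [-0.7, -0.6], [0.8, -0.6]]
[ 0.56898999 -0.00907671 -0.16273191  0.00491253] theta deg 0.2814670664228471 yaw -9.323851763738851
[[0.7, 0.5], [-0.2, 0.5], [0.6, -0.5], [-1.1, -0.5], [0.6, 0.4], [-0.8, 0.4], [-0.7, -0.7], [0.8, -0.6]]
[[-32.7  47.9]
 [ 34.1  47.8]
 [ 35.  -47.7]
 [-33.4 -47.6]]
slide [[11.9, -2.1, 27.2], [11.9, 0.6, 27.3], [11.9, 3.2, 27.1], [11.9, 5.9, 26.7], [11.9, 8.5, 25.9], [11.9, 11.0, 25.0], [11.9, 13.4, 23.8], [11.9, 15.7, 22.3], [11.9, 17.8, 20.7], [11.9, 19.8, 18.8], [11.9, 21.5, 16.8], [11.9, 23.1, 14.6]] turn 1.13 each; dist/row 29.758374807513352 p [ 0.5593 -0.0629  0.5022] h0 -9.36
```

>>> {"fn": "servo_tool", "kwargs": {"fingers": [0.45, 0.45, 0.45, 0.45, 0.45, 0.45, 0.45, 0.45, 0.45, 0.45], "slide": [[0, -2.5, 33], [0, 1, 33], [5, 4.5, 33], [15, 7.5, 32], [20, 11, 31], [20, 14, 29], [20, 17, 27.5], [20, 19.5, 25], [20, 22, 22], [20, 24.5, 19]], "turn": [1.36, 1.36, 1.36, 1.36, 1.36, 1.36, 1.36, 1.36, 1.36, 1.36]}}

```text
time_s: 24.8
tcp_pos: [0.4648, -0.3736, 0.3615]
tool_rot: [2.436, 1.571, -0.49]
wrist_force: [0.4, -0.3, 1.2]
gripper_width: 0.0395
```

>>> {"fn": "servo_tool", "kwargs": {"fingers": [0.45, 0.45, 0.45, 0.45, 0.45, 0.45, 0.45, 0.45, 0.45, 0.45], "slide": [[0, 0, 0], [0, 0, 0], [0, 0, 0], [0, 0, 0], [0, 0, 0], [0, 0, 0], [0, 0, 0], [0, 0, 0], [0, 0, 0], [0, 0, 0]], "turn": [0, 0, 0, 0, 0, 0, 0, 0, 0, 0]}}

```text
time_s: 25.8
tcp_pos: [0.4655, -0.3724, 0.3622]
tool_rot: [-0.75, 1.571, 2.612]
wrist_force: [0.8, -0.4, 0.5]
gripper_width: 0.0394
```

```bash
python3 -c "
from h import *
rows((.481,-.381,.36),-77.2,1)
c=cam('wrist');np.savez('w12.npz',*c)
im=arm.capture('wrist'); cv2.imwrite('pics/w12.png',im[:,:,::-1])
"
```

```text
slide [[2.2, 11.8, -13.3]] turn -0.03 each; dist/row 17.873431753564027 p [ 0.4655 -0.3724  0.3622] h0 -77.36
```

View pics/w12.png

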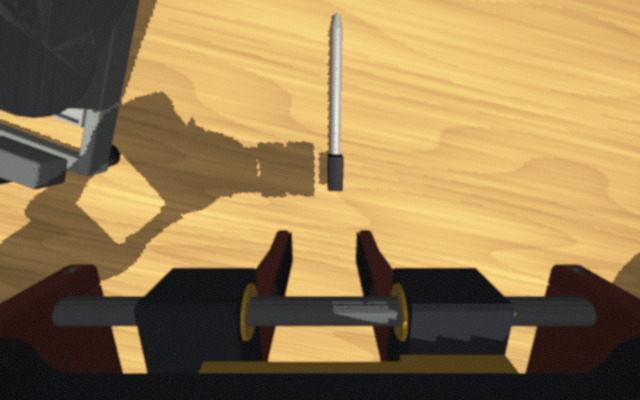

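```bash
python3 -c "
import cv2
im=cv2.imread('pics/w12.png')
a=cv2.resize(im[5:55,310:360],None,fx=8,fy=8,interpolation=cv2.INTER_CUBIC)
b=cv2.resize(im[145:195,310:360],None,fx=8,fy=8,interpolation=cv2.INTER_CUBIC)
cv2.imwrite('pics/w12c.png',cv2.hconcat([a,b]))
"
```

```text
(no output)
```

View pics/w12c.png

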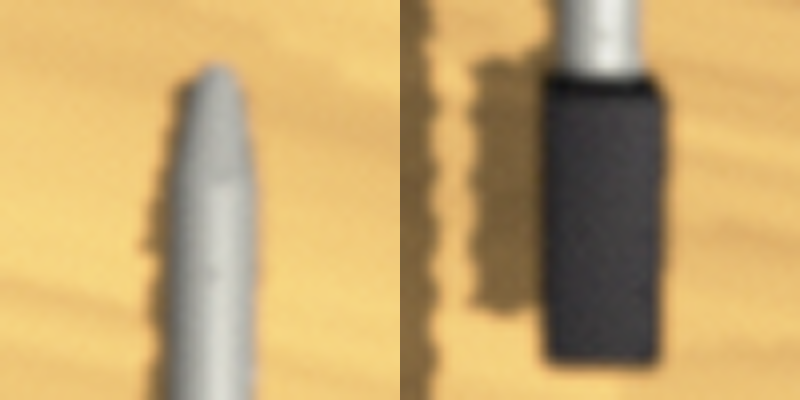

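```bash
python3 - <<'E'
from h import *
z=np.load("w12.npz");c=(z['arr_0'],z['arr_1'],z['arr_2'])
H=toz(c,np.array([(145,98),(265,98),(260,362),(147,362)])/8+[310,145],.03)
print(H.round(4),H.mean(0),[np.linalg.norm(H[i]-H[(i+1)%4]).round(4) for i in range(4)])
N=toz(c,np.array([(216,68)])/8+[310,5],.006)[0]; B=toz(c,np.array([(200,65)])/8+[310,145],.006)[0]
print(N,B,np.linalg.norm(N-B)); e=N-B; a=np.degrees(np.arctan2(e[1],e[0])); print('pin yaw',a)
Hc=H.mean(0); e=N-Hc; print('from handle',np.degrees(np.arctan2(e[1],e[0])),np.linalg.norm(e[:2]))
E
```

```text
[[ 0.503  -0.3692  0.03  ]
 [ 0.5066 -0.3853  0.03  ]
 [ 0.4702 -0.3935  0.03  ]
 [ 0.4667 -0.3778  0.03  ]] [ 0.48659477 -0.38144943  0.03      ] [np.float64(0.0165), np.float64(0.0373), np.float64(0.016), np.float64(0.0373)]
[ 0.64691263 -0.34610855  0.006     ] [ 0.50656032 -0.37705831  0.006     ] 0.14372424106782977
pin yaw 12.435549123106064
from handle 12.431604247122383 0.1641669637890972
```

```bash
python3 -c "
from h import *
rows((.4866,-.3814,.1855),-77.57,1)"
```

```text
slide [[176.7, 13.4, -18.6]] turn 0.04 each; dist/row 178.13771250666593 p [ 0.4655 -0.3724  0.3622] h0 -77.36
```

>>> {"fn": "servo_tool", "kwargs": {"fingers": [0.45, 0.45, 0.45, 0.45, 0.45, 0.45, 0.45, 0.45, 0.45, 0.45], "slide": [[30, 4, -6], [36, 4.5, -6.5], [36, 4.9, -6.1], [33, 0, 0], [20, 0, 0], [10, 0, 0], [5, 0, 0], [3, 0, 0], [0, 0, 0], [0, 0, 0]], "turn": [0.04, 0, 0, 0, 0, 0, 0, 0, 0, 0]}}

```text
time_s: 26.85
tcp_pos: [0.4869, -0.3817, 0.1907]
tool_rot: [2.199, 1.568, -0.726]
wrist_force: [0.3, 1.0, -0.1]
gripper_width: 0.0395
```

```bash
python3 -c "
from h import *
rows((.4866,-.3814,.1855),-77.57,1)"
```

```text
slide [[5.2, -0.3, 0.2]] turn 0.0 each; dist/row 5.254328120969008 p [ 0.4869 -0.3817  0.1907] h0 -77.55
```

>>> {"fn": "servo_tool", "kwargs": {"fingers": [0.45, 0.45, 0.45, 0, 0, 0, 0, 0, 0, 0], "slide": [[3, 0, 0], [1.5, 0, 0], [0, 0, 0], [0, 0, 0], [0, 0, 0], [0, 0, 0], [0, 0, 0], [0, 0, 0], [0, 0, 0], [0, 0, 0]], "turn": [0, 0, 0, 0, 0, 0, 0, 0, 0, 0], "force": 55}}

```text
time_s: 27.85
tcp_pos: [0.4866, -0.3814, 0.1848]
tool_rot: [2.344, 1.571, -0.581]
wrist_force: [-0.6, 0.4, 1.1]
gripper_width: 0.0178
```

```bash
python3 -c "
from h import *
o,p,R=tool(); print(p,o['gripper_width'],o['wrist_force'])
duv()
# insertion staging: nose 15mm short of eye outer face: handle centre v = -(62+15+164)
rows(dpt(0,-.245,.44),-9.33,14)"
```

```text
[ 0.48657504 -0.38143627  0.18481722] 0.017787795198121858 [-0.64127239  0.41593659  1.08779558]
u,v,tip mm -21.0 -380.9 2.8 h -77.55 F [-0.6  0.4  1.1] 27.85
slide [[-18.2, -8.5, -5.0], [-18.2, -8.0, -5.7], [-18.2, -7.5, -6.3], [-18.2, -6.9, -7.0], [-18.2, -6.3, -7.5], [-18.2, -5.7, -8.0], [-18.2, -5.0, -8.5], [-18.2, -4.2, -8.9], [-18.2, -3.5, -9.2], [-18.2, -2.7, -9.4], [-18.2, -1.9, -9.6], [-18.2, -1.0, -9.8], [-18.2, -0.2, -9.8], [-18.2, 0.6, -9.8]] turn -0.97 each; dist/row 20.704256812172048 p [ 0.4866 -0.3814  0.1848] h0 -77.55
```

>>> {"fn": "servo_tool", "kwargs": {"fingers": [0, 0, 0, 0, 0, 0, 0, 0, 0, 0], "slide": [[-15, 0, 0], [-35, 0, 0], [-40, 0, 0], [-40, 0, 0], [-40, 0, 0], [-35, 0, 0], [-20, 0, 0], [-15, 0, 0], [0, 0, 0], [0, 0, 0]], "turn": [0, 0, 0, 0, 0, 0, 0, 0, 0, 0]}}

```text
time_s: 28.85
tcp_pos: [0.4865, -0.3814, 0.4249]
tool_rot: [2.037, 1.57, -0.887]
wrist_force: [-0.8, -0.3, -1.1]
gripper_width: 0.0173
```

```bash
python3 -c "
from h import *
duv()
rows(dpt(0,-.255,.4218),-9.33,12)
im=arm.capture('scene'); cv2.imwrite('pics/s13.png',cv2.resize(im[100:300,180:400,::-1],None,fx=3.5,fy=3))
"
```

```text
u,v,tip mm -21.1 -380.8 242.9 h -77.55 F [-0.8 -0.3 -1.1] 28.85
slide [[0.3, -9.1, -5.5], [0.3, -8.5, -6.4], [0.3, -7.8, -7.2], [0.3, -7.1, -7.9], [0.3, -6.2, -8.6], [0.3, -5.3, -9.2], [0.3, -4.4, -9.7], [0.3, -3.4, -10.1], [0.3, -2.4, -10.4], [0.3, -1.4, -10.5], [0.3, -0.3, -10.6], [0.3, 0.7, -10.6]] turn -1.14 each; dist/row 10.633076427452643 p [ 0.4865 -0.3814  0.4249] h0 -77.55
```

View pics/s13.png

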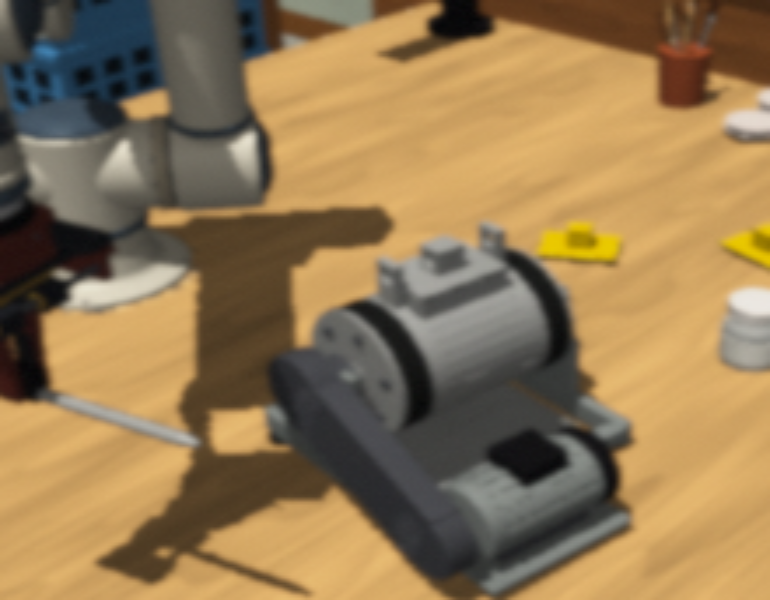

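Scene picture: the cover is seated on top between the eyes, and the pin hangs from the gripper with its nose at about (200,440). Now I turn it into line.

>>> {"fn": "servo_tool", "kwargs": {"fingers": [0, 0, 0, 0, 0, 0, 0, 0, 0, 0], "slide": [[0, -11, -6.5], [0, -10.5, -8], [0, -9.5, -9], [0, -8.5, -10], [0, -7.5, -11], [0, -6, -11.5], [0, -5, -12], [0, -3.5, -12.5], [0, -2, -12.5], [0, -0.5, -13]], "turn": [-1.36, -1.36, -1.36, -1.36, -1.36, -1.36, -1.36, -1.36, -1.36, -1.36]}}

```text
time_s: 29.9
tcp_pos: [0.5223, -0.2558, 0.4229]
tool_rot: [-1.901, 1.568, 2.65]
wrist_force: [-0.4, -0.0, -1.1]
gripper_width: 0.0176
```

>>> {"fn": "servo_tool", "kwargs": {"fingers": [0, 0, 0, 0, 0, 0, 0, 0, 0, 0], "slide": [[0, 0, 0], [0, 0, 0], [0, 0, 0], [0, 0, 0], [0, 0, 0], [0, 0, 0], [0, 0, 0], [0, 0, 0], [0, 0, 0], [0, 0, 0]], "turn": [0, 0, 0, 0, 0, 0, 0, 0, 0, 0]}}

```text
time_s: 30.9
tcp_pos: [0.5222, -0.2563, 0.4247]
tool_rot: [-1.697, 1.571, 2.849]
wrist_force: [0.4, -0.2, -1.1]
gripper_width: 0.0176
```

```bash
python3 -c "
from h import *
duv()
rows(dpt(0,-.255,.4218),-9.33,1)
for n in ('scene','top','wrist'):
    c=cam(n); np.savez('x14'+n+'.npz',*c)
    im=arm.capture(n); cv2.imwrite('pics/x14'+n+'.png',im[:,:,::-1])
im=cv2.imread('pics/x14scene.png')[170:270,220:340]; cv2.imwrite('pics/a.png',cv2.resize(im,None,fx=6,fy=6,interpolation=cv2.INTER_CUBIC))
"
```

```text
u,v,tip mm -6.0 -251.6 242.7 h -9.55 F [ 0.4 -0.2 -1.1] 30.9
slide [[2.9, 6.1, 3.3]] turn -0.04 each; dist/row 7.5163816705026125 p [ 0.5222 -0.2563  0.4247] h0 -9.55
```

View pics/a.png

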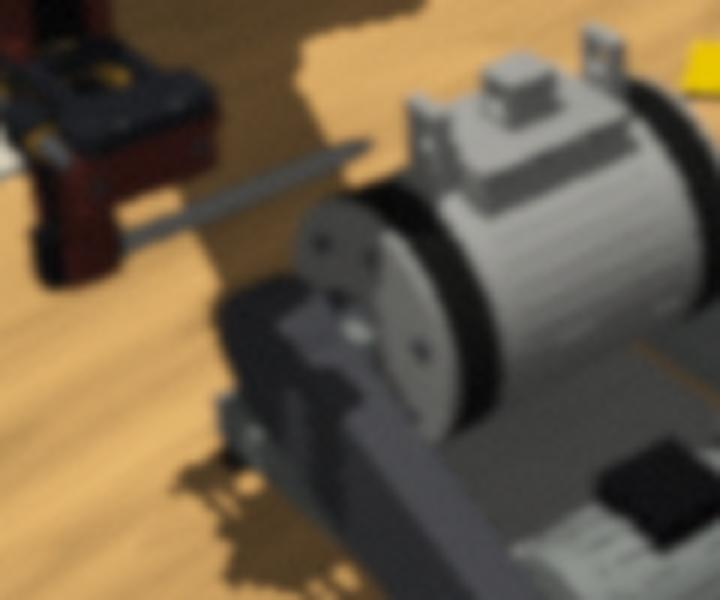

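View pics/x14wrist.png

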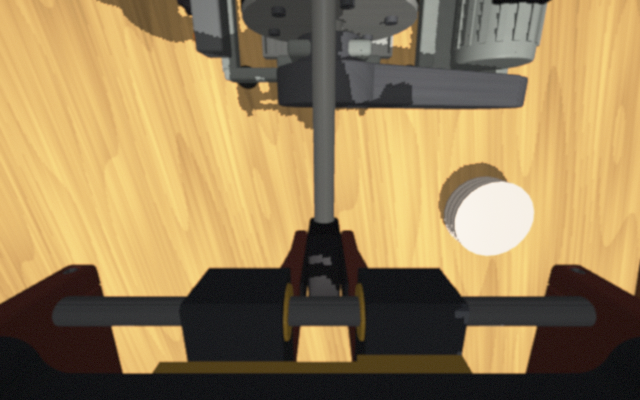

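View pics/x14top.png

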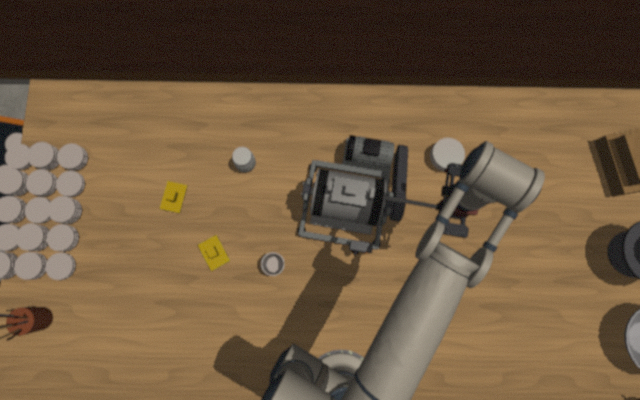

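```bash
python3 - <<'E'
from h import *
for n in("scene","top"):
    z=np.load("x14%s.npz"%n);c=(z['arr_0'],z['arr_1'],z['arr_2'])
    print(n,'nose',proj(c,dpt(-.006,-.0876,.2459)),'base',proj(c,dpt(-.006,-.2316,.2459)),'hole out',proj(c,dpt(0,-.062,.243)),'eye top out corners',proj(c,[dpt(-.013,-.062,.257),dpt(.013,-.062,.257),dpt(.013,-.052,.257)]),'far',proj(c,[dpt(-.013,.052,.257),dpt(.013,.052,.257)]), 'block top',proj(c,[dpt(-.013,-.015,.257),dpt(.013,-.015,.257),dpt(.013,.015,.257)]))
E
python3 -c "
import cv2
im=cv2.imread('pics/x14scene.png')[175:215,270:330]; cv2.imwrite('pics/b.png',cv2.resize(im,None,fx=12,fy=12,interpolation=cv2.INTER_CUBIC))"
```

```text
scene nose [[281.35369224 193.14758492]] base [[239.03127525 210.74789045]] hole out [[289.53428891 191.87170414]] eye top out corners [[286.76723869 186.18048568]
 [291.92919426 189.60919669]
 [294.62744739 188.48323137]] far [[316.0217574  174.24245397]
 [321.31575865 177.34635444]] block top [[299.18077307 181.11483519]
 [304.40355319 184.40371933]
 [312.09842368 181.19269467]]
top nose [[382.42732582 195.9233217 ]] base [[435.33375067 205.13703258]] hole out [[373.22693545 192.35834888]] eye top out corners [[373.25811292 196.01350915]
 [374.70423386 186.63507708]
 [371.01887231 185.99471364]] far [[331.15384509 188.67749611]
 [332.77051558 179.34873087]] block top [[355.87808677 192.98531023]
 [357.39469541 183.62739508]
 [346.36152464 181.71028624]]
```

View pics/b.png

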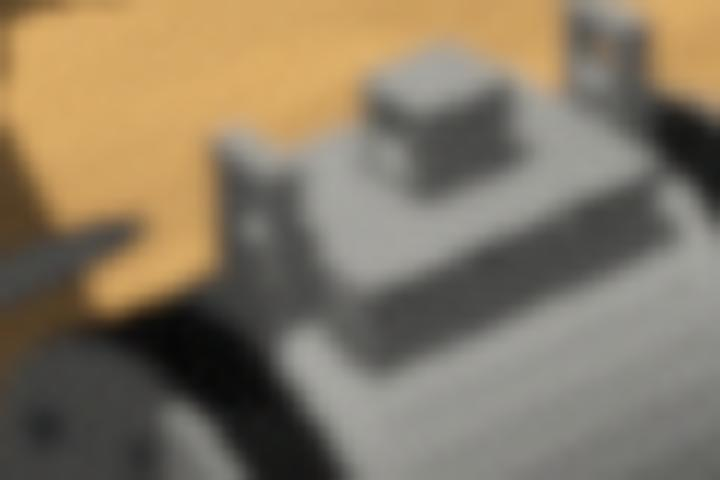

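>>> {"fn": "servo_tool", "kwargs": {"fingers": [0, 0, 0, 0, 0, 0, 0, 0, 0, 0], "slide": [[3, 3, 0], [0, 2.3, 0], [0, 0, 0], [0, 0, -6], [0, 0, -8], [0, 0, 0], [0, 0, 0], [0, 0, 0], [0, 0, 0], [0, 0, 0]], "turn": [-0.04, 0, 0, 0, 0, 0, 0, 0, 0, 0]}}

```text
time_s: 32.05
tcp_pos: [0.5297, -0.2436, 0.4217]
tool_rot: [-0.45, 1.571, -2.184]
wrist_force: [-0.4, 0.1, -1.0]
gripper_width: 0.0176
```

```bash
python3 -c "
from h import *
duv();rows(dpt(-.0007,-.225,.4218),-9.33,1)
for n in ('scene','wrist'):
    im=arm.capture(n); cv2.imwrite('pics/x15'+n+'.png',im[:,:,::-1])
im=cv2.imread('pics/x15scene.png')[175:215,260:320]; cv2.imwrite('pics/a.png',cv2.resize(im,None,fx=12,fy=12,interpolation=cv2.INTER_CUBIC))
im=cv2.imread('pics/x15wrist.png')[0:150,240:400]; cv2.imwrite('pics/b.png',cv2.resize(im,None,fx=4,fy=4,interpolation=cv2.INTER_CUBIC))
"
```

```text
u,v,tip mm -0.8 -237.8 239.7 h -9.37 F [-0.4  0.1 -1. ] 32.05
slide [[-0.1, 0.0, -12.8]] turn -0.01 each; dist/row 12.820010448172283 p [ 0.5297 -0.2436  0.4217] h0 -9.37
```

View pics/a.png

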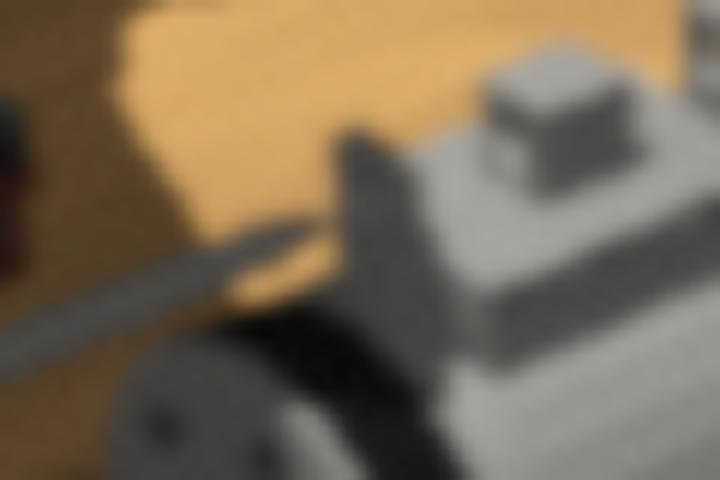

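View pics/b.png

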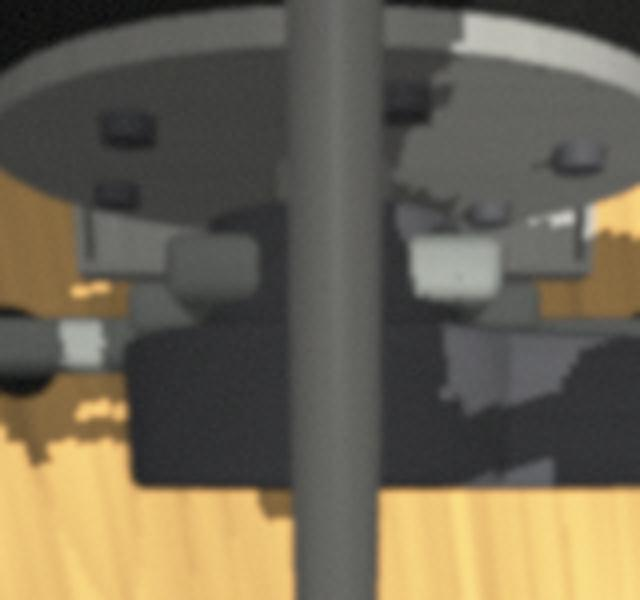

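```bash
python3 - <<'E'
from h import *
z=np.load("x14scene.npz");c=(z['arr_0'],z['arr_1'],z['arr_2'])
g=lambda P:((proj(c,P)-[260,175])*12).round(0)
print('nose',g(dpt(-.0008,-.0738,.2429)),'axis at -150',g(dpt(-.0008,-.15,.2429)),'hole',g(dpt(0,-.062,.243)),'hole+z1,u1',g([dpt(0,-.062,.253),dpt(.01,-.062,.243)]))
print('eye',g([dpt(-.013,-.062,.257),dpt(.013,-.062,.257),dpt(-.013,-.062,.224),dpt(.013,-.062,.224),dpt(-.013,-.052,.257)]))
print('plate',g([dpt(.034,-.048,.229),dpt(.034,.048,.229),dpt(.034,-.048,.21)]),'block top',g([dpt(-.013,-.015,.257),dpt(.013,-.015,.257),dpt(.013,.015,.257),dpt(.013,-.015,.229)]))
E
```

```text
nose [[314. 218.]] axis at -150 [[ 57. 325.]] hole [[354. 202.]] hole+z1,u1 [[353. 168.]
 [378. 219.]]
eye [[321. 134.]
 [383. 175.]
 [327. 246.]
 [388. 288.]
 [353. 121.]]
plate [[483. 286.]
 [776. 157.]
 [485. 350.]] block top [[470.  73.]
 [533. 113.]
 [625.  74.]
 [535. 207.]]
```

>>> {"fn": "servo_tool", "kwargs": {"fingers": [0, 0, 0, 0, 0, 0, 0, 0, 0, 0], "slide": [[0, 0, -5], [0, 0, -5], [0, 0, -5], [0, 0, -5], [0, 0, -4], [0, 0, -3], [0, 0, 0], [0, 0, 0], [0, 0, 0], [0, 0, 0]], "turn": [0, 0, 0, 0, 0, 0, 0, 0, 0, 0]}}

```text
time_s: 33.15
tcp_pos: [0.5341, -0.2169, 0.4217]
tool_rot: [-0.844, 1.571, -2.579]
wrist_force: [0.1, 0.4, -2.3]
gripper_width: 0.0178
```

```bash
python3 -c "
from h import *
duv();rows(dpt(-.0007,-.082,.4218),-9.33,1)
for n in ('scene','wrist'):
    im=arm.capture(n); cv2.imwrite('pics/x16'+n+'.png',im[:,:,::-1])
im=cv2.imread('pics/x16scene.png')[175:215,260:320]; cv2.imwrite('pics/a.png',cv2.resize(im,None,fx=12,fy=12,interpolation=cv2.INTER_CUBIC))
im=cv2.imread('pics/x16wrist.png')[0:150,240:400]; cv2.imwrite('pics/b.png',cv2.resize(im,None,fx=4,fy=4,interpolation=cv2.INTER_CUBIC))
"
```

```text
u,v,tip mm -0.7 -210.8 239.7 h -9.37 F [ 0.1  0.4 -2.3] 33.15
slide [[-0.1, -0.0, -128.8]] turn -0.01 each; dist/row 128.84785953627429 p [ 0.5341 -0.2169  0.4217] h0 -9.37
```

View pics/a.png

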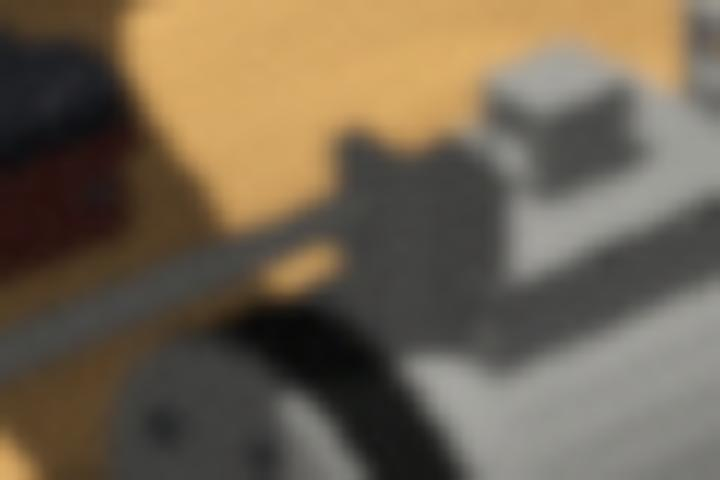

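View pics/b.png

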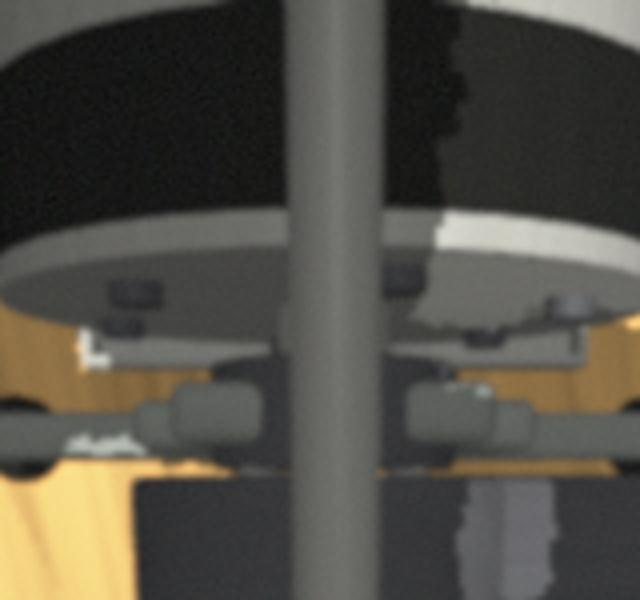

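>>> {"fn": "servo_tool", "kwargs": {"fingers": [0, 0, 0, 0, 0, 0, 0, 0, 0, 0], "slide": [[0, 0, -7], [0, 0, -7], [0, 0, -6], [0, 0, -5], [0, 0, -5], [0, 0, -5], [0, 0, -5], [0, 0, 0], [0, 0, 0], [0, 0, 0]], "turn": [0, 0, 0, 0, 0, 0, 0, 0, 0, 0]}}

```text
time_s: 34.25
tcp_pos: [0.5406, -0.1774, 0.4217]
tool_rot: [-0.513, 1.571, -2.247]
wrist_force: [-0.4, 1.0, -0.7]
gripper_width: 0.0178
```

```bash
python3 -c "
from h import *
duv();print(arm.get_obs()['moment'])
im=arm.capture('scene')[:,:,::-1][170:220,255:330]; cv2.imwrite('pics/a.png',cv2.resize(im,None,fx=10,fy=10,interpolation=cv2.INTER_CUBIC))
"
```

```text
u,v,tip mm -0.7 -170.8 239.7 h -9.37 F [-0.4  1.  -0.7] 34.25
[-0.15760513  0.0351508   0.01566251]
```

View pics/a.png

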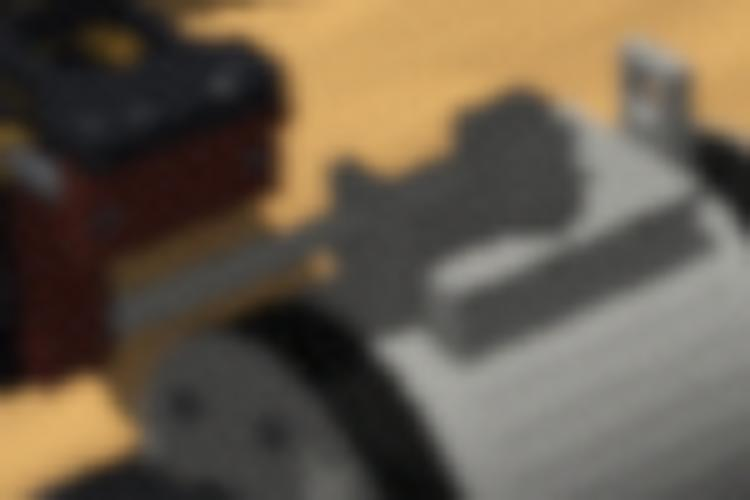

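>>> {"fn": "servo_tool", "kwargs": {"fingers": [0, 0, 0, 0, 0, 0, 0, 0, 0, 0], "slide": [[0, 0, -7], [0, 0, -7], [0, 0, -7], [0, 0, -7], [0, 0, -6], [0, 0, -6], [0, 0, -5], [0, 0, 0], [0, 0, 0], [0, 0, 0]], "turn": [0, 0, 0, 0, 0, 0, 0, 0, 0, 0]}}

```text
time_s: 35.3
tcp_pos: [0.5479, -0.1331, 0.4217]
tool_rot: [-0.105, 1.571, -1.839]
wrist_force: [-0.0, -0.2, -1.5]
gripper_width: 0.0174
```

>>> {"fn": "servo_tool", "kwargs": {"fingers": [0, 0, 0, 0, 0, 0, 0, 0, 0, 0], "slide": [[0, 0, -5], [0, 0, -5], [0, 0, -5], [0, 0, -5], [0, 0, -5], [0, 0, -5], [0, 0, 0], [0, 0, 0], [0, 0, 0], [0, 0, 0]], "turn": [0, 0, 0, 0, 0, 0, 0, 0, 0, 0]}}

```text
time_s: 36.3
tcp_pos: [0.5528, -0.1035, 0.4217]
tool_rot: [0.187, 1.571, -1.548]
wrist_force: [0.1, -0.2, -1.3]
gripper_width: 0.0179
```

```bash
python3 -c "
from h import *
duv();print(arm.get_obs()['moment'])
im=arm.capture('scene')[:,:,::-1][170:220,255:330]; cv2.imwrite('pics/a.png',cv2.resize(im,None,fx=10,fy=10,interpolation=cv2.INTER_CUBIC))
im=arm.capture('wrist'); cv2.imwrite('pics/x17.png',im[:,:,::-1])
"
```

```text
u,v,tip mm -0.7 -95.9 239.7 h -9.37 F [ 0.1 -0.2 -1.3] 36.3
[-0.163368    0.12605435 -0.02925109]
```

View pics/a.png

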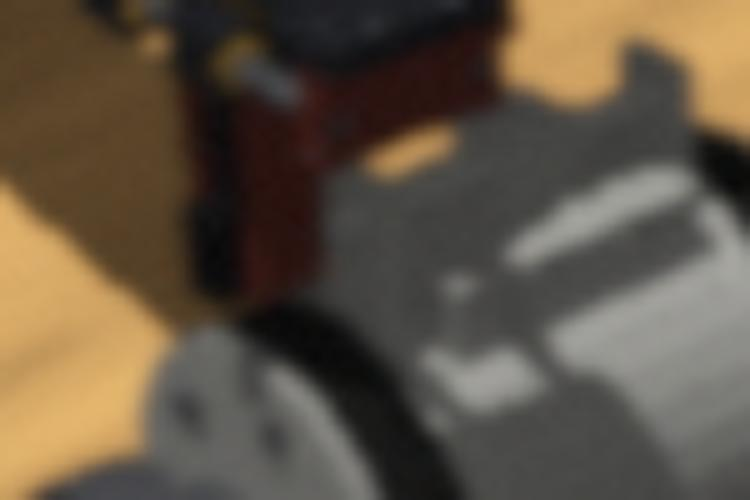

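View pics/x17.png

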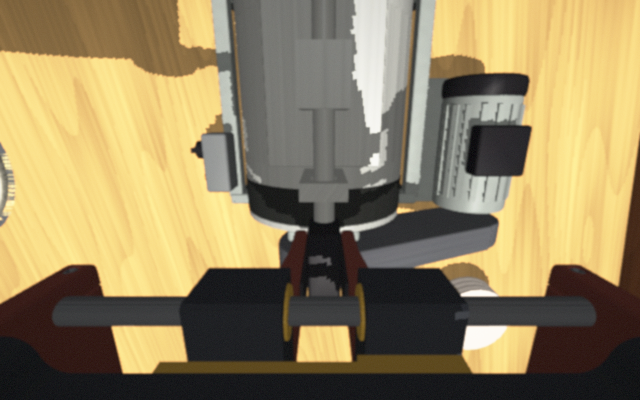

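>>> {"fn": "servo_tool", "kwargs": {"fingers": [0, 0, 0, 0, 0, 0, 0, 0, 0, 0], "slide": [[0, 0, -4], [0, 0, -4], [0, 0, -2], [0, 0, -1], [0, 0, -1], [0, 0, -1], [0, 0, -0.5], [0, 0, 0], [0, 0, 0], [0, 0, 0]], "turn": [0, 0, 0, 0, 0, 0, 0, 0, 0, 0]}}

```text
time_s: 37.4
tcp_pos: [0.555, -0.09, 0.4217]
tool_rot: [0.687, 1.571, -1.047]
wrist_force: [0.5, 0.1, -1.4]
gripper_width: 0.0177
```

```bash
python3 -c "
from h import *
duv()"
```

```text
u,v,tip mm -0.7 -82.2 239.7 h -9.36 F [ 0.5  0.1 -1.4] 37.4
```

>>> {"fn": "servo_tool", "kwargs": {"fingers": [0, 0, 0, 0, 0, 0, 0, 0, 0, 0], "slide": [[0, 0, -0.5], [0, 0, -0.5], [0, 0, -0.5], [0, 0, -0.3], [0, 0, 0], [0, 0, 0], [0, 0, 0], [0, 0, 0], [0, 0, 0], [0, 0, 0]], "turn": [0, 0, 0, 0, 0, 0, 0, 0, 0, 0]}}

```text
time_s: 38.4
tcp_pos: [0.5552, -0.0885, 0.4218]
tool_rot: [-0.004, 1.57, -1.739]
wrist_force: [-2.1, -5.9, -0.7]
gripper_width: 0.0177
```

```bash
python3 -c "
from h import *
duv()
im=arm.capture('wrist'); cv2.imwrite('pics/b.png',cv2.resize(im[120:270,240:410,::-1],None,fx=4,fy=4,interpolation=cv2.INTER_CUBIC))"
```

```text
u,v,tip mm -0.7 -80.7 239.8 h -9.39 F [-2.1 -5.9 -0.7] 38.4
```

View pics/b.png

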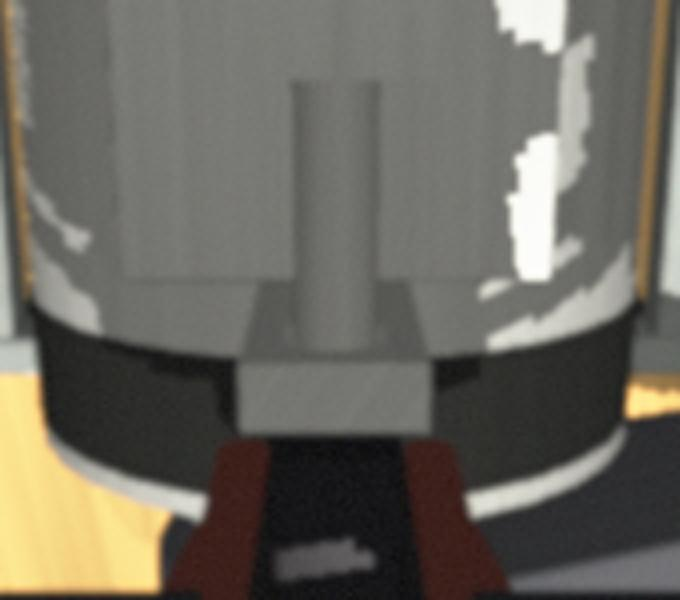

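>>> {"fn": "servo_tool", "kwargs": {"fingers": [0, 0, 0, 0, 0, 0, 0, 0, 0, 0], "slide": [[0.5, 0, 0], [0.5, 0, 0], [0.5, 0, 0], [0.5, 0, 0], [0.4, 0, 0], [0, 0, 0], [0, 0, 0], [0, 0, 0], [0, 0, 0], [0, 0, 0]], "turn": [0, 0, 0, 0, 0, 0, 0, 0, 0, 0]}}

```text
time_s: 39.45
tcp_pos: [0.5552, -0.0885, 0.4202]
tool_rot: [1.08, 1.569, -0.655]
wrist_force: [-1.1, -4.1, 0.0]
gripper_width: 0.0176
```

```bash
python3 -c "
from h import *
duv()"
```

```text
u,v,tip mm -0.7 -80.7 238.2 h -9.39 F [-1.1 -4.1  0. ] 39.45
```

>>> {"fn": "servo_tool", "kwargs": {"fingers": [0.4, 0.4, 0.4, 0.4, 0.4, 0.4, 0.4, 0.4, 0.4, 0.4], "slide": [[0, 0, 0], [0, 0, 0], [0, 0, 0], [0, 0, 0], [0, 0, 0], [0, 0, 0], [-10, 0, 0], [-20, 0, 0], [-30, 0, 0], [-30, 0, 0]], "turn": [0, 0, 0, 0, 0, 0, 0, 0, 0, 0], "force": 20}}

```text
time_s: 40.45
tcp_pos: [0.5551, -0.0882, 0.5108]
tool_rot: [-1.817, 1.571, 2.733]
wrist_force: [0.1, 0.7, 0.5]
gripper_width: 0.0351
```

>>> {"fn": "servo_tool", "kwargs": {"fingers": [0.4, 0.4, 0.4, 0.4, 0.4, 0.4, 0.4, 0.4, 0.4, 0.4], "slide": [[0, 0, 10], [0, 0, 0], [0, 0, 0], [0, 0, 0], [0, 0, 0], [0, 0, 0], [0, 0, 0], [0, 0, 0], [0, 0, 0], [0, 0, 0]], "turn": [0, 0, 0, 0, 0, 0, 0, 0, 0, 0]}}

```text
time_s: 41.45
tcp_pos: [0.5537, -0.098, 0.5094]
tool_rot: [1.33, 1.571, -0.404]
wrist_force: [-0.2, 0.5, -0.7]
gripper_width: 0.0353
```

```bash
python3 -c "
from h import *
duv()
c=cam('wrist');np.savez('w18.npz',*c)
im=arm.capture('wrist'); cv2.imwrite('pics/w18.png',im[:,:,::-1])
im=arm.capture('scene')[:,:,::-1][170:220,255:330]; cv2.imwrite('pics/a.png',cv2.resize(im,None,fx=10,fy=10,interpolation=cv2.INTER_CUBIC))
"
```

```text
u,v,tip mm -0.7 -90.3 327.4 h -9.35 F [-0.2  0.5 -0.7] 41.45
```

View pics/w18.png

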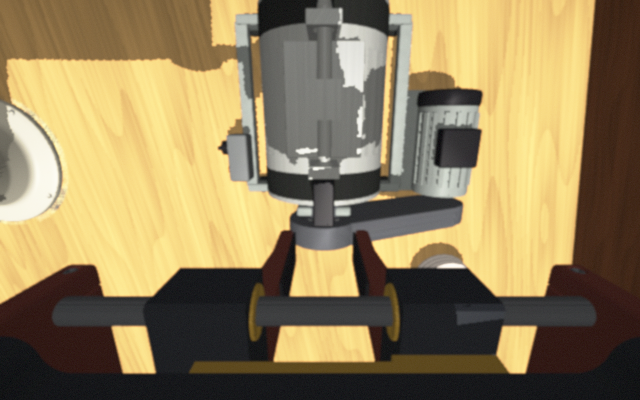

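View pics/a.png

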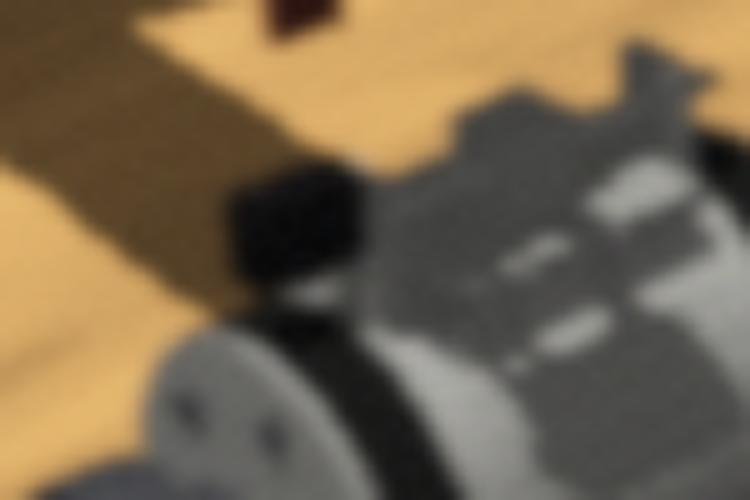

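```bash
python3 -c "
import cv2
im=cv2.imread('pics/w18.png')[0:240,240:400]
cv2.imwrite('pics/a.png',cv2.resize(im[150:240],None,fx=5,fy=5,interpolation=cv2.INTER_CUBIC))
cv2.imwrite('pics/b.png',cv2.resize(im[0:110],None,fx=5,fy=5,interpolation=cv2.INTER_CUBIC))
"
```

```text
(no output)
```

View pics/a.png

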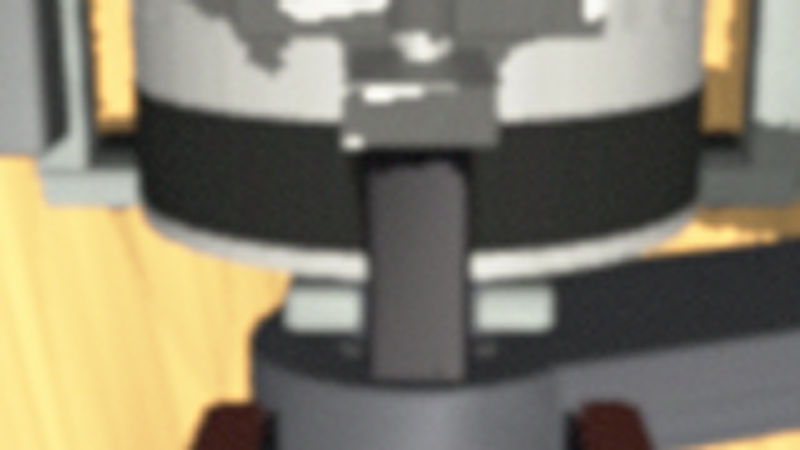

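View pics/b.png

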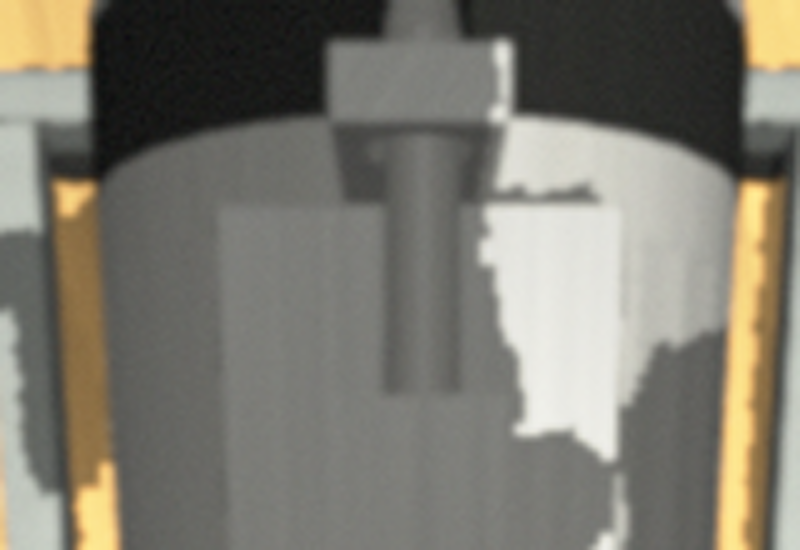

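```bash
python3 - <<'E'
from fitp import *
z=np.load("w18.npz");c=(z['arr_0'],z['arr_1'],z['arr_2'])
def rel(q,zz):
    P=toz(c,np.array(q)/5+[240,150],zz)[:,:2]-DR; return (np.c_[P@EX,P@EY]*1000).round(1)
print('handle',rel([(370,162),(465,162),(468,378),(370,378)],.265),'eye outer top',rel([(343,150),(497,148)],.257))
n=np.nan
q=np.full((14,2),n)
q[6:10]=np.array([(327,38),(514,38),(508,124),(332,124)])/5+[240,0]
q[10:14]=np.array([(345,85),(497,85),(497,148),(342,150)])/5+[240,150]
fitp("w18.npz",q,prior=(.569,-.009,-.1628),sig=(.0005,.0005,.005))
E
```

```text
handle [[  -7.5  -63.1]
 [   7.9  -63.1]
 [   8.7 -100.4]
 [  -7.9 -100.4]] eye outer top [[-12.3 -62.8]
 [ 13.5 -62.5]]
[ 0.56900178 -0.00899047 -0.16298874  0.00565949] theta deg 0.3242649335599255 yaw -9.338567016182651
[[0.4, 0.8], [-0.6, 0.9], [0.4, -0.4], [-0.3, -0.5], [-0.7, 0.2], [0.4, 0.1], [0.2, -0.6], [0.1, -0.9]]
```

```bash
python3 - <<'E'
from h import *
im=arm.capture("top"); a=cv2.imread("pics/top0.png")[:,:,::-1]
for n,(x,y) in dict(cup=(272,264),jar=(242,159),dishes=(448,154)).items():
    s=np.s_[y-22:y+22,x-22:x+22]; print(n,cv2.phaseCorrelate(a[s].mean(2).astype('f4'),im[s].mean(2).astype('f4')))
duv(); print(arm.job_done())
E
```

```text
cup ((0.11024120912485458, 0.6813689721756333), 0.4828391965230306)
jar ((0.4618078265478154, 0.4625180192135936), 1.110749230561433)
dishes ((-1.893528070615229, 0.7698286419173108), 0.11693497033766759)
u,v,tip mm -0.7 -90.3 327.4 h -9.35 F [ 0.1 -0.4 -0.9] 41.6
the job is handed in; nothing more can be done
None
```

The job is done and handed in at about 41.6 s. I rolled the drum round by dragging its +y rubber band, seated the grey cover and slid the pin through from the -y end.

- **Port:** my last fit to the picture put it at about 0.3° from straight up.
- **Cover:** after I released it, the plate measured square on the frame, within about 1 mm.
- **Pin:** it passed through both eyes and the knuckle without measurable resistance. I pushed until about 6 N showed the handle was against the eye. After release the handle's front face measured about 0.5 mm from the eye, which is within the measuring error. The nose stands out past the far eye.
- **Robot:** it was clear of everything when I handed in.
- **Bystanders:** a before-and-after comparison of the top pictures showed the cup and jar shifted by under 1 pixel. The dishes comparison gave a 2-pixel shift, but its match was poor (0.12), probably because of the arm's shadow. I didn't look at the dishes again to settle it. The arm and gripper were never planned near them, and no contact force showed there.

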